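# Make up a gift box to weight on the spring scale

## Task

Take the coffee jar out of the gift box on the scale and stand it on the round cork mat; then pack every amber bottle upright on the floor of the box. After that, stand as many white salt jars on the box floor beside them as bring the needle to rest inside the black sector of the dial (take one out if it goes past). Leave the jars not needed standing on the table, keep the coffee jar upright, and leave the cup, the tumbler and the candle tin alone.

Things in the scene. Friction and masses are not known exactly. Their poses are not given: they have to be found in the camera images.
- gift_box: open brown gift box, loose, standing on the pan of the spring scale: outside 160 mm (its x) by 198 mm (its y) by 65 mm high; walls and floor 5 mm, so the inside is 150 x 188 mm and 60 mm deep. It sinks with the pan. Origin: centre of its underside, z up (inner floor at 5 mm)
- scale: fixed grey spring scale, housing 190 (x) by 220 (y) by 30 mm; over its origin a steel pan 186 x 224 mm with a 14 mm lip around the box, its upper face 84 mm above the table when unloaded. On the far (+x) side a tilted round dial, 146 mm across, up to 85 mm high, its needle (54 mm long) pivoting 205 mm from the origin along x, 52 mm up. Origin: centre of the underside
- pan (a joint): how far the pan has sunk, m: 0 with the empty box on it, at most 0.046 (stop). Sprung, 250 N/m: 100 g of goods sink it about 4 mm. The red needle on the dial turns with it, clockwise, 50 rad per metre; it is inside the black sector (at the dial's robot side) while this value is 0.0266 to 0.0374
- coffee_jar: round grey glass jar full of dark coffee beans, 58 mm across, 105 mm tall, straight-sided, about 300 g; stands in the gift box at the start. Origin: centre of its underside, z up
- cork_mat: fixed round cork mat on the table, 110 mm across, 6 mm thick. Origin: centre of its underside
- round_bottle0: round dropper bottle of amber glass with a paper label: body 44 mm across and 78 mm tall, on it a white cap 24 mm across and 34 mm tall (112 mm in all), about 100 g. May be absent. Origin: centre of its underside, z up
- round_bottle1: round dropper bottle of amber glass with a paper label: body 44 mm across and 78 mm tall, on it a white cap 24 mm across and 34 mm tall (112 mm in all), about 100 g. May be absent. Origin: centre of its underside, z up
- flat_bottle0: flat rectangular bottle of amber glass with a paper label: body 76 mm (its x) by 40 mm (its y), 78 mm tall, on it a white cap 24 mm across and 34 mm tall (112 mm in all), about 100 g. May be absent. Origin: centre of its underside, z up
- flat_bottle1: flat rectangular bottle of amber glass with a paper label: body 76 mm (its x) by 40 mm (its y), 78 mm tall, on it a white cap 24 mm across and 34 mm tall (112 mm in all), about 100 g. May be absent. Origin: centre of its underside, z up
- salt_jar0: square jar of bath salts in white ceramic: body 56 x 56 mm (sides along its x and y), 58 mm tall, on it a round wooden knob 26 mm across and 30 mm tall (88 mm in all), about 220 g, but each a little different. Closed. Origin: centre of its underside, z up
- salt_jar1: square jar of bath salts in white ceramic: body 56 x 56 mm (sides along its x and y), 58 mm tall, on it a round wooden knob 26 mm across and 30 mm tall (88 mm in all), about 220 g, but each a little different. Closed. Origin: centre of its underside, z up
- salt_jar2: square jar of bath salts in white ceramic: body 56 x 56 mm (sides along its x and y), 58 mm tall, on it a round wooden knob 26 mm across and 30 mm tall (88 mm in all), about 220 g, but each a little different. Closed. Origin: centre of its underside, z up
- salt_jar3: square jar of bath salts in white ceramic: body 56 x 56 mm (sides along its x and y), 58 mm tall, on it a round wooden knob 26 mm across and 30 mm tall (88 mm in all), about 220 g, but each a little different. Closed. Origin: centre of its underside, z up
- paper_cup: white open cup, 74 mm across the rim, 85 mm tall; not part of the job. Origin: centre of its underside
- strip_tumbler: glass tumbler 60 mm across with paper scent strips, 140 mm tall in all; not part of the job. Origin: centre of its underside
- candle_tin: round copper candle tin 72 mm across, 45 mm tall; not part of the job. Origin: centre of its underside

How it is judged (in metres and radians):
On the way, in this order (a step that is already met when the one before it is completed fails the run):
1. the coffee jar stands on the cork mat (horizontal distance between coffee_jar and cork_mat below 0.03 m and z of coffee_jar in the frame of cork_mat between 0.002 and 0.012 m and angle between coffee_jar's own z axis and vertical below 0.12 rad and linear speed of coffee_jar below 0.03 m/s), for 0.2 s.
2. every bottle present stands upright on the floor of the gift box (x of round_bottle0 in the frame of gift_box between -0.075 and 0.075 m and y of round_bottle0 in the frame of gift_box between -0.094 and 0.094 m and z of round_bottle0 in the frame of gift_box between -0.002 and 0.013 m and angle between each of round_bottle0, round_bottle1, flat_bottle0, flat_bottle1's own z axis and vertical below 0.15 rad and x of round_bottle1 in the frame of gift_box between -0.075 and 0.075 m and y of round_bottle1 in the frame of gift_box between -0.094 and 0.094 m and z of round_bottle1 in the frame of gift_box between -0.002 and 0.013 m and x of flat_bottle0 in the frame of gift_box between -0.075 and 0.075 m and y of flat_bottle0 in the frame of gift_box between -0.094 and 0.094 m and z of flat_bottle0 in the frame of gift_box between -0.002 and 0.013 m and x of flat_bottle1 in the frame of gift_box between -0.075 and 0.075 m and y of flat_bottle1 in the frame of gift_box between -0.094 and 0.094 m and z of flat_bottle1 in the frame of gift_box between -0.002 and 0.013 m), for 0.2 s.
At the end, for the whole second after the job is handed in: Coffee jar upright on the mat (centres within 30 mm); every bottle upright (0.15 rad) on the box floor; each salt jar upright on the box floor or on the table; needle at rest in the sector (pan sunk 26.2 to 37.8 mm); box level on the pan (all of step 1 and all of step 2 and linear speed of each of round_bottle0, round_bottle1, flat_bottle0, flat_bottle1, salt_jar0, salt_jar1, salt_jar2, salt_jar3 below 0.03 m/s and ((x of salt_jar0 in the frame of gift_box between -0.075 and 0.075 m and y of salt_jar0 in the frame of gift_box between -0.094 and 0.094 m and z of salt_jar0 in the frame of gift_box between -0.002 and 0.013 m and angle between salt_jar0's own z axis and vertical below 0.15 rad) or (height (world z) of salt_jar0 below 0.012 m and angle between salt_jar0's own z axis and vertical below 0.15 rad)) and ((x of salt_jar1 in the frame of gift_box between -0.075 and 0.075 m and y of salt_jar1 in the frame of gift_box between -0.094 and 0.094 m and z of salt_jar1 in the frame of gift_box between -0.002 and 0.013 m and angle between salt_jar1's own z axis and vertical below 0.15 rad) or (height (world z) of salt_jar1 below 0.012 m and angle between salt_jar1's own z axis and vertical below 0.15 rad)) and ((x of salt_jar2 in the frame of gift_box between -0.075 and 0.075 m and y of salt_jar2 in the frame of gift_box between -0.094 and 0.094 m and z of salt_jar2 in the frame of gift_box between -0.002 and 0.013 m and angle between salt_jar2's own z axis and vertical below 0.15 rad) or (height (world z) of salt_jar2 below 0.012 m and angle between salt_jar2's own z axis and vertical below 0.15 rad)) and ((x of salt_jar3 in the frame of gift_box between -0.075 and 0.075 m and y of salt_jar3 in the frame of gift_box between -0.094 and 0.094 m and z of salt_jar3 in the frame of gift_box between -0.002 and 0.013 m and angle between salt_jar3's own z axis and vertical below 0.15 rad) or (height (world z) of salt_jar3 below 0.012 m and angle between salt_jar3's own z axis and vertical below 0.15 rad)) and value of joint pan between 0.0262 and 0.0378 m and horizontal distance between gift_box and scale below 0.012 m and angle between gift_box's own z axis and vertical below 0.05 rad and velocity of joint pan between -0.004 and 0.004 m/s); the robot touches nothing.
It fails at once if the cup, the strip tumbler or the candle tin is moved by more than 40 mm or tipped (distance of any of paper_cup, strip_tumbler, candle_tin from where it was at the start of the episode above 0.04 m or angle between any of paper_cup, strip_tumbler, candle_tin's own z axis and vertical above 0.5 rad).
It fails at once if the coffee jar is tipped so that beans would spill (angle between coffee_jar's own z axis and vertical above 0.7 rad).
Of round_bottle0, round_bottle1, flat_bottle0, flat_bottle1 only 2 to 4 are there at a start; the rules pass over those that are not, and their reading is None.
At some moment in a run one of salt_jar0, salt_jar1, salt_jar2, salt_jar3 may be knocked a few centimetres aside while the robot is not near it.
It also fails if it takes over 208 s, if anything falls off the work surface, if the arm or the gripper's body presses on something with over 40 N, if the wrist force passes 120 N, or if a joint passes its speed limit or range.

## Robot

A 7-joint arm with a two-finger parallel gripper is mounted at the origin on the work surface. World frame = base frame: x ahead of the robot, y to its left, z up, the work surface at z = 0. Lengths are in mm, angles in rad, forces in N, time in s.
With the tool pointing down it reaches from about 400 to 925 mm from the base axis. Payload 5.6 kg.
Tool frame: the origin (TCP) lies on the centre line of the jaws, within the pads' length; the fingertips stand 25 mm ahead of it and the grasp point (between the pads) lies 6 mm ahead of it; z points along the fingers, y is the line along which they close (so a half turn about z gives the same grasp; the last joint's range is limited). The gripper opens to 85 mm and grips with 20 to 120 N. Pads are 22 mm wide; open, the fingers measure 114 mm over their backs; the gripper's body (76 mm by 85 mm) begins 54 mm behind the grasp point. The pads swing forward as they close: fully open they stand 13 mm farther back than shut.
Start: joints at [-1.343, 0.468, -0.012, 1.603, 0.006, 1.071, -0.056], TCP at [173.916, 626.307, 256.29] pointing down, gripper open.
Joint ranges: [-2.53, 2.53], [-0.31, 2.02], [-1.57, 1.55], [0.28, 2.44], [-1.29, 4.43], [0.15, 1.84], [-2.92, 2.92]. Speed limits (rad/s): [2.57, 2.57, 3.14, 3.14, 3.14, 3.14, 3.14].

## Interface

Orientations are given as a unit quaternion [x, y, z, w].
In Python, from bench import arm, eyes, order gives the robot as it stands.
- The arm moves only by the tool carry_out, never from a script. Its argument "motion" is a list of rows, each a list of 6 numbers: the shift along the tool's x, y, z in m, then the turn, a rotation vector about the tool's x, y, z in degrees. In form: [[dx, dy, dz, ax, ay, az], ...]. A call has 1 to 10 rows; each row shifts and turns the commanded pose from where the row before left it, along the tool's axes as they then stand; what a row does not reach is not made up. A row lasts 1/10 s, in which the tool goes at most 50 mm and 8.59 degrees, less where a joint would pass 70% of its speed; a pose out of reach is approached as far as the arm can. A call is refused whole if a number of a shift passes 0.05 or a number of a turn 8.59, either way. A call with a gripper value outside its range is refused whole. "claw" is the finger opening in m, from 0 to 0.0854, set as the call begins (left out, the last holds). The fingers move at their own pace and stop on an object; "force" is the grip in N (left out, the last holds). Time passes only in rows, so rows that do not move let the fingers close. It gives the time, the measured TCP pose, the force, the opening and the grip force at its end, in the units of the state.
- arm.state(): the state, without advancing time (a new reading comes with each control period).
- eyes.read_camera(name): name is "scene" or "top" or "wrist"; returns a dict with "pixels" (384x512x3 uint8, blue, green, red), "fx", "fy", "cx", "cy" (pixels), "extrinsics" (4x4, takes a point from world to camera coordinates); the wrist camera has in their place "tool_from_camera" (4x4, takes a point from camera to tool coordinates, whose origin is the TCP and whose axes are the flange's). Camera axes: x right, y down, z forward; pixel columns grow to the right and rows downward; lengths in mm; the calibration is good to about 2 mm. The wrist camera is an equidistant fisheye: a pixel r from the principal point sees the ray r / f radians off the axis. A picture is of the moment at which its call begins: read the wrist's pose just before it. There is no depth.
- order.hand_in(): hands the job in; it is judged then, once.
Trained networks look in a picture, given as the dict that the camera call returned (one of the last four; its "shot" number tells which), for a name from the list of things; names that differ only in an ending like _2 or _b are one class to them, and where a whole thing is asked for, a point or a joint stands for the part that bears it (a point fixed in the world has none). Each returns a list of dicts, best first, with "conf" (0 to 1); they miss things now and then, are a little off and sometimes report something else, mostly with a low value. They report only what shows in the picture. A call takes as long as a camera call.
- eyes.boxes_of(query, picture): "centre" ([column, row] in pixels, amid what is visible of it).
- eyes.regions_of(query, picture): "mask" (384x512 bool, what is visible of it) and "centre" ([column, row] in pixels, amid what is visible of it).
The state is a dict: "time": time; "qpos": joint angles; "qd": joint speeds; "effort": joint torques, N m; "position": TCP position; "tcp_rot": TCP orientation; "ft_force": force on the tool from outside, world axes, zero at the start; "moment": the same for the moment, N m; "opening": opening from 0.0 (shut) to 1.0 (fully open); "grip_force": force on a finger pad.
Only numpy, scipy, OpenCV 4.12 (cv2) and the standard library are available. Lean on these libraries where they do the work, as an engineer would, in place of code of your own. Each camera call takes 0.05 s, during which the arm holds its last target. There are 200 camera calls.

## Working session

There is one attempt and no reset: what is moved stays moved. The work goes in short steps, Python scripts to look and compute and a tool call to move; the robot and the scene stay as the last step left them, time stands still between calls to the robot, and variables do not carry over. Pictures are saved under pics/ and viewed, at most 14 in all, crops included, and the job is handed in when it is done.

Besides the shell and the picture viewer there is one more tool, called after "Emit:" as name(argument=value, ...), one argument or row to a line, values as JSON. carry_out: Moves the arm, as the interface text tells. Its arguments: {"type":"object","properties":{"motion":{"type":"array","items":{"type":"array","items":{"type":"number"}}},"claw":{"type":"number"},"force":{"type":"number"}},"required":["motion"]}

```bash
ls; mkdir -p pics; python3 - <<'E'
from bench import arm, eyes, order
import cv2,numpy as np
s=arm.state(); print({k:np.round(v,3).tolist() for k,v in s.items()})
for n in("scene","top"):
    p=eyes.read_camera(n); cv2.imwrite(f"pics/{n}0.png",p["pixels"]); print(n,p["fx"],p["fy"],p["cx"],p["cy"],np.round(p["extrinsics"],4).tolist())
E
```

```text
pics
{'time': 0.0, 'qpos': [-1.343, 0.468, -0.012, 1.604, 0.006, 1.071, -0.056], 'qd': [0.001, 0.001, 0.001, -0.0, 0.001, 0.0, -0.002], 'effort': [-0.001, -53.239, 0.022, -25.131, 0.012, 0.008, -0.0], 'position': [173.784, 625.796, 255.332], 'tcp_rot': [0.135, 0.991, -0.001, -0.0], 'ft_force': [-0.022, 0.124, 0.263], 'moment': [-0.007, 0.05, 0.003], 'grip_force': 0.0, 'opening': 1.001}
scene 461.19773871803704 461.19773871803704 250.9961944344711 198.64850822371602 [[0.3537, 0.9352, 0.0153, -191.6675], [0.7909, -0.2903, -0.5387, -398.7609], [-0.4993, 0.2027, -0.8424, 1841.6253], [0.0, 0.0, 0.0, 1.0]]
top 496.1013184293284 496.1013184293284 254.14399438596502 197.1410135739326 [[-0.0161, -0.9995, -0.0257, 25.0025], [-0.9923, 0.0191, -0.1225, 578.75], [0.1229, 0.0235, -0.9921, 1333.1906], [0.0, 0.0, 0.0, 1.0]]
```

View pics/scene0.png

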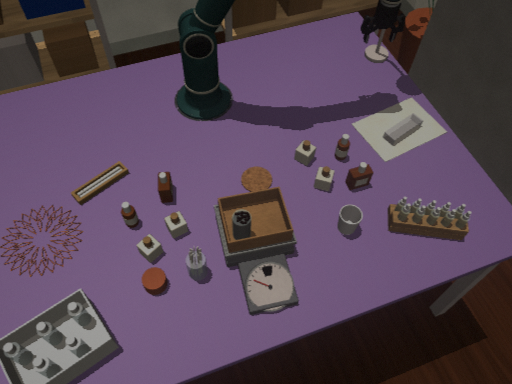

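View pics/top0.png

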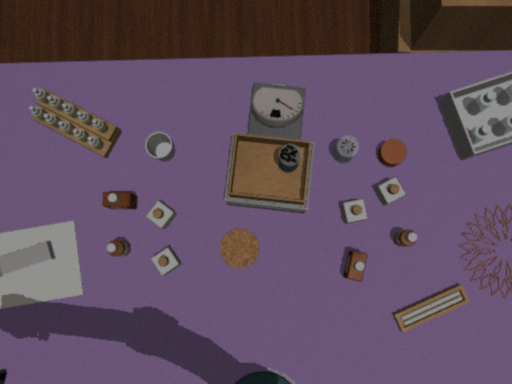

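```bash
cat > h.py <<'E'
from bench import arm, eyes, order
import cv2,numpy as np
def ray(p,uv):
    E=np.array(p["extrinsics"]); R=E[:3,:3]; t=E[:3,3]
    d=R.T@np.array([(uv[0]-p["cx"])/p["fx"],(uv[1]-p["cy"])/p["fy"],1]); return -R.T@t,d
def at(p,uv,z):
    o,d=ray(p,uv); return (o+d*(z-o[2])/d[2])[:2]
def proj(p,X):
    E=np.array(p["extrinsics"]); c=E[:3,:3]@np.array(X)+E[:3,3]; return np.array([p["fx"]*c[0]/c[2]+p["cx"],p["fy"]*c[1]/c[2]+p["cy"]])
E
python3 - <<'E'
from h import *
p=eyes.read_camera("top"); q=eyes.read_camera("scene")
Z={"coffee_jar":60,"round_bottle0":60,"flat_bottle0":60,"salt_jar0":40,"cork_mat":6,"gift_box":100,"scale":30,"paper_cup":50,"strip_tumbler":70,"candle_tin":45}
for n,z in Z.items():
    for nm,im in(("top",p),("scene",q)):
        for r in eyes.boxes_of(n,im):
            if r["conf"]>.3: print(n,nm,round(r["conf"],2),np.round(r["centre"]),np.round(at(im,r["centre"],z)))
c=p["pixels"]
a=cv2.resize(c[120:290,80:240],None,fx=4.5,fy=3.5*4.5/3.5*0.78 if 0 else 3.5,interpolation=cv2.INTER_CUBIC)
a=cv2.resize(c[130:280,90:240],None,fx=4,fy=4,interpolation=cv2.INTER_CUBIC)
b=cv2.resize(c[75:285,215:425],None,fx=2.85,fy=2.85,interpolation=cv2.INTER_CUBIC)
cv2.imwrite("pics/a.png",a);cv2.imwrite("pics/b.png",b)
E
```

```text
coffee_jar top 0.75 [288. 157.] [684. -79.]
coffee_jar scene 0.6 [243. 225.] [628. -62.]
coffee_jar scene 0.43 [358. 174.] [577. 377.]
round_bottle0 top 0.89 [405. 240.] [ 453. -385.]
round_bottle0 top 0.54 [118. 247.] [447. 384.]
round_bottle0 scene 0.88 [131. 217.] [ 478. -387.]
round_bottle0 scene 0.66 [342. 148.] [458. 378.]
round_bottle0 scene 0.6 [323. 178.] [550. 259.]
flat_bottle0 top 0.83 [355. 265.] [ 389. -251.]
flat_bottle0 top 0.8 [122. 199.] [577. 374.]
flat_bottle0 scene 0.87 [165. 189.] [ 409. -256.]
flat_bottle0 scene 0.77 [361. 174.] [579. 388.]
flat_bottle0 scene 0.46 [340. 147.] [449. 373.]
salt_jar0 top 0.91 [350. 213.] [ 531. -247.]
salt_jar0 top 0.9 [158. 216.] [532. 279.]
salt_jar0 top 0.77 [393. 190.] [ 590. -365.]
salt_jar0 top 0.72 [166. 261.] [408. 256.]
salt_jar0 top 0.41 [405. 238.] [ 459. -390.]
salt_jar0 scene 0.87 [148. 249.] [ 597. -364.]
salt_jar0 scene 0.79 [325. 179.] [546. 270.]
salt_jar0 scene 0.72 [174. 222.] [ 532. -262.]
salt_jar0 scene 0.64 [305. 148.] [398. 262.]
cork_mat top 0.56 [235. 245.] [450.  71.]
cork_mat scene 0.85 [255. 178.] [435.  56.]
gift_box top 0.81 [264. 172.] [639. -14.]
gift_box scene 0.63 [257. 218.] [641. -18.]
scale top 0.65 [346. 151.] [ 705. -244.]
scale top 0.59 [276. 120.] [799. -50.]
scale scene 0.78 [264. 271.] [787. -51.]
paper_cup top 0.79 [161. 148.] [720. 271.]
paper_cup top 0.6 [352. 211.] [ 535. -251.]
paper_cup scene 0.73 [347. 220.] [722. 262.]
strip_tumbler top 0.59 [349. 151.] [ 695. -244.]
strip_tumbler scene 0.68 [194. 264.] [ 708. -247.]
candle_tin top 0.85 [390. 154.] [ 691. -361.]
candle_tin scene 0.65 [155. 280.] [ 706. -368.]
```

View pics/a.png

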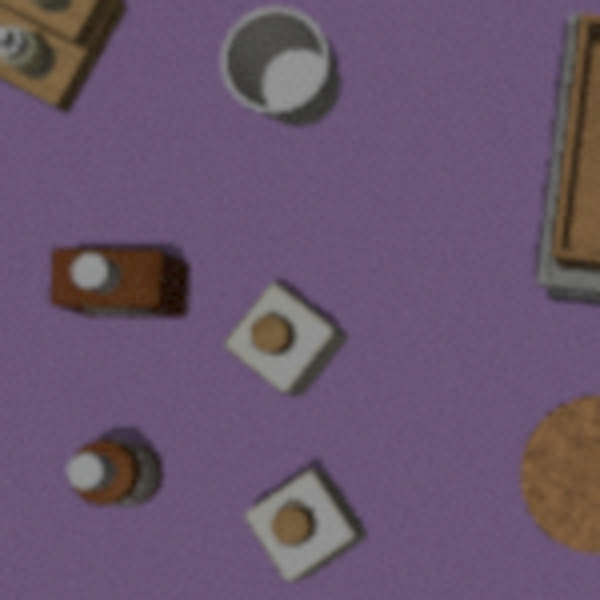

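View pics/b.png

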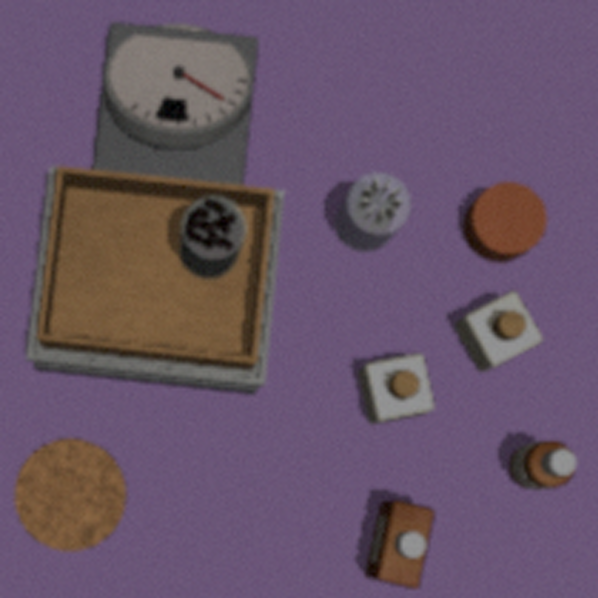

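```bash
python3 - <<'E'
from h import *
p=eyes.read_camera("top")
A=lambda u,v:((u+.5)/4-.5+90,(v+.5)/4-.5+130)
B=lambda u,v:((u+.5)/2.857-.5+215,(v+.5)/2.857-.5+75)
pts={"flatL":(A(91,271),112),"roundL":(A(87,471),112),"saltL1":(A(271,332),88),"saltL2":(A(292,523),88),"saltR1":(B(511,324),88),"saltR2":(B(404,384),88),"roundR":(B(561,462),112),"flatR":(B(412,544),112),"coffee":(B(212,225),182),"mat":(B(71,494),6)}
for n,(u,z) in pts.items(): print(n,np.round(at(p,u,z),1))
def yaw(n,a,b,z):
    d=at(p,b,z)-at(p,a,z); print(n,"yaw",np.round(np.degrees(np.arctan2(d[1],d[0])),1),np.round(np.linalg.norm(d),1))
yaw("flatL",A(52,250),A(160,247),78)
yaw("flatR",B(434,509),B(418,587),78);yaw("flatR",B(388,500),B(434,509),78)
yaw("sL1",A(275,281),A(227,342),58);yaw("sL1",A(227,342),A(292,393),58)
yaw("sL2",A(311,466),A(246,515),58);yaw("sL2",A(246,515),A(292,580),58)
yaw("sR1",B(515,292),B(541,335),58);yaw("sR1",B(515,292),B(465,320),58)
yaw("sR2",B(367,367),B(425,355),58);yaw("sR2",B(425,355),B(433,408),58)
z=137
c=[B(59,170),B(276,188),B(258,364),B(40,345)]
print("box",[np.round(at(p,x,z),1).tolist() for x in c],np.mean([at(p,x,z) for x in c],0))
for i in range(4): yaw("box",c[i],c[(i+1)%4],z)
from scipy.spatial.transform import Rotation as R
for n in("coffee_jar","salt_jar0","flat_bottle0","gift_box"):
    for r in eyes.regions_of(n,p):
        if r["conf"]>.5:
            m=r["mask"].astype(np.uint8); c,_=cv2.findContours(m,0,1); c=max(c,key=len); z={"coffee_jar":140,"salt_jar0":50,"flat_bottle0":70,"gift_box":120}[n]
            w=np.array([at(p,k[0],z) for k in c],np.float32); print(n,r["centre"],cv2.minAreaRect(w))
E
```

```text
flatL [576.2 385.1]
roundL [445.6 385.2]
saltL1 [536.2 271.4]
saltL2 [410.  256.5]
saltR1 [ 589.7 -355. ]
saltR2 [ 535.8 -254.3]
roundR [ 460.8 -387. ]
flatR [ 390.1 -251.2]
coffee [668.8 -76.8]
mat [441.9  58.5]
flatL yaw -89.5 73.3
flatR yaw 166.0 72.6
flatR yaw -102.1 42.6
sL1 yaw 141.7 52.4
sL1 yaw -128.5 57.0
sL2 yaw 126.3 54.2
sL2 yaw -144.3 53.8
sR1 yaw -151.8 47.2
sR1 yaw 118.1 54.8
sR2 yaw -79.3 55.9
sR2 yaw -174.0 50.6
box [[732.3, 58.6], [711.2, -137.6], [551.4, -116.8], [572.2, 77.5]] [641.78407237 -29.57588033]
box yaw -96.1 197.3
box yaw 172.6 161.1
box yaw 83.9 195.4
box yaw -6.7 161.2
coffee_jar [287.3, 156.0] ((665.8611450195312, -80.14619445800781), (58.9705810546875, 73.29070281982422), 88.41613006591797)
salt_jar0 [166.0, 261.3] ((408.47955322265625, 254.05422973632812), (62.5710334777832, 64.65167999267578), 34.12205505371094)
salt_jar0 [160.1, 214.1] ((532.5291748046875, 268.2304992675781), (67.86898803710938, 56.97488021850586), 51.78334045410156)
salt_jar0 [355.2, 213.0] ((533.5568237304688, -254.8217315673828), (57.20371627807617, 63.173431396484375), 11.517219543457031)
flat_bottle0 [356.2, 265.6] ((388.9912414550781, -249.6078643798828), (50.3389778137207, 74.9571304321289), 75.2703628540039)
flat_bottle0 [119.3, 199.6] ((574.1497192382812, 377.49908447265625), (94.01907348632812, 49.096412658691406), 88.93170928955078)
gift_box [266.2, 171.5] ((642.55419921875, -29.307769775390625), (205.0789031982422, 174.3130340576172), 83.65794372558594)
```

```bash
cat >> h.py <<'E'
from scipy.spatial.transform import Rotation as R
import json,sys
BC=np.array([642.,-29.5]); BY=-6.4
def box(x,y):
    a=np.radians(BY); return BC+np.array([x*np.cos(a)-y*np.sin(a),x*np.sin(a)+y*np.cos(a)])
def plan(wps,step=40):
    """wps: (x,y,z,yaw of tool y axis in world deg or None,[step]); prints rows"""
    s=arm.state(); pos=np.array(s["position"]); M=R.from_quat(s["tcp_rot"]).as_matrix()
    print("t",round(s["time"],1),"pos",np.round(pos,1),"yaw",round(np.degrees(np.arctan2(M[1,1],M[0,1])),1),"tilt",np.round(M[:,2],3),"F",np.round(s["ft_force"],1),"open",round(s["opening"],3),"q7",round(s["qpos"][6],2))
    for w in wps:
        x,y,z,yaw=w[:4]; st=w[4] if len(w)>4 else step
        if yaw is not None:
            cur=np.degrees(np.arctan2(M[1,1],M[0,1])); d=(yaw-cur+90)%180-90
            n=int(np.ceil(abs(d)/8)); 
            if n:
                print(" ROT x%d [0,0,0,0,0,%.1f]"%(n,-d/n)); M=M@R.from_euler("z",-d,degrees=True).as_matrix()
        g=np.array([x,y,z],float); v=M.T@(g-pos); n=max(1,int(np.ceil(np.linalg.norm(v)/st)))
        print(" MOVE to",np.round(g),"x%d [%.4f,%.4f,%.4f,0,0,0]"%(n,*(v/n/1000))); pos=g
E
python3 -c "
from h import *
plan([(668,-77,270,83.6,45),(668,-77,163,None,30)])"
```

```text
t 1.4 pos [173.9 626.3 256.3] yaw 74.5 tilt [ 0.  0. -1.] F [-1.1  0.4 -0.2] open 0.999 q7 -0.06
 ROT x2 [0,0,0,0,0,-4.6]
 MOVE to [668. -77. 270.] x20 [-0.0285,-0.0322,-0.0007,0,0,0]
 MOVE to [668. -77. 163.] x4 [0.0000,-0.0000,0.0267,0,0,0]
```

Emit:
carry_out(
  motion=[
    [0, 0, 0, 0, 0, -4.6],
    [0, 0, 0, 0, 0, -4.6],
    [-0.0285, -0.0322, -0.0007, 0, 0, 0],
    [-0.0285, -0.0322, -0.0007, 0, 0, 0],
    [-0.0285, -0.0322, -0.0007, 0, 0, 0],
    [-0.0285, -0.0322, -0.0007, 0, 0, 0],
    [-0.0285, -0.0322, -0.0007, 0, 0, 0],
    [-0.0285, -0.0322, -0.0007, 0, 0, 0],
    [-0.0285, -0.0322, -0.0007, 0, 0, 0],
    [-0.0285, -0.0322, -0.0007, 0, 0, 0],
  ],
  claw=0.085,
)

```text
time: 2.45
position: [373.0, 343.7, 262.3]
tcp_rot: [0.055, 0.998, 0.0, 0.0]
ft_force: [1.4, -0.6, -0.8]
opening: 0.992
grip_force: 0.0
```

Emit:
carry_out(
  motion=[
    [-0.0285, -0.0322, -0.0007, 0, 0, 0],
    [-0.0285, -0.0322, -0.0007, 0, 0, 0],
    [-0.0285, -0.0322, -0.0007, 0, 0, 0],
    [-0.0285, -0.0322, -0.0007, 0, 0, 0],
    [-0.0285, -0.0322, -0.0007, 0, 0, 0],
    [-0.0285, -0.0322, -0.0007, 0, 0, 0],
    [-0.0285, -0.0322, -0.0007, 0, 0, 0],
    [-0.0285, -0.0322, -0.0007, 0, 0, 0],
    [-0.0285, -0.0322, -0.0007, 0, 0, 0],
    [-0.0285, -0.0322, -0.0007, 0, 0, 0],
  ],
)

```text
time: 3.45
position: [620.9, -7.6, 269.1]
tcp_rot: [0.055, 0.998, 0.0, 0.0]
ft_force: [0.1, 0.6, 0.2]
opening: 0.993
grip_force: 0.0
```

Emit:
carry_out(
  motion=[
    [-0.0285, -0.0322, -0.0007, 0, 0, 0],
    [-0.0285, -0.0322, -0.0007, 0, 0, 0],
    [0, 0, 0, 0, 0, 0],
    [0, 0, 0, 0, 0, 0],
    [0, 0, 0, 0, 0, 0],
  ],
)

```text
time: 3.95
position: [669.2, -74.9, 270.0]
tcp_rot: [0.054, 0.999, 0.001, -0.0]
ft_force: [-0.1, 0.7, -0.7]
opening: 0.994
grip_force: 0.0
```

```bash
python3 -c "
from h import *
plan([(668,-77,163,None,30)])
p=eyes.read_camera('wrist'); print({k:(np.round(v,3).tolist() if k!='pixels' else 0) for k,v in p.items()})
cv2.imwrite('pics/w1.png',p['pixels'])"
```

```text
t 4.0 pos [669.2 -74.9 270. ] yaw 83.8 tilt [-0.001  0.001 -1.   ] F [-0.1  0.7 -0.7] open 0.994 q7 1.66
 MOVE to [668. -77. 163.] x4 [0.0002,-0.0006,0.0268,0,0,0]
{'pixels': 0, 'fx': 297.319, 'fy': 297.319, 'cx': 257.658, 'cy': 192.401, 'tool_from_camera': [[0.0, -0.963, -0.27, 67.584], [1.0, 0.0, -0.0, -0.397], [0.0, -0.27, 0.963, -117.364], [0.0, 0.0, 0.0, 1.0]], 'shot': 6}
```

View pics/w1.png

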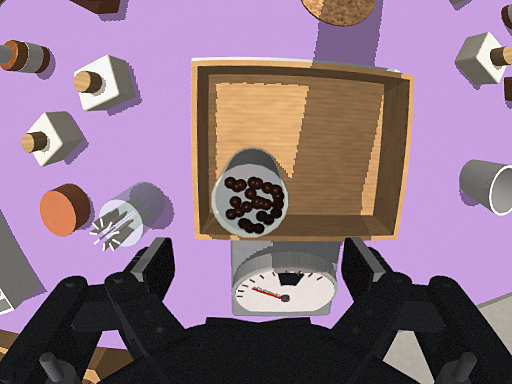

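```bash
cat >> h.py <<'E'
def wat(p,s,uv,z):
    d=np.array([uv[0]-p["cx"],uv[1]-p["cy"]]); r=np.linalg.norm(d); th=r/p["fx"]
    c=np.append(d/r*np.sin(th),np.cos(th)); T=np.array(p["tool_from_camera"]); M=R.from_quat(s["tcp_rot"]).as_matrix()
    o=M@T[:3,3]+np.array(s["position"]); w=M@T[:3,:3]@c; return (o+w*(z-o[2])/w[2])[:2]
E
python3 -c "
from h import *
s=arm.state();p=eyes.read_camera('wrist')
print('jar',wat(p,s,(251,200),182)); c=[wat(p,s,u,137) for u in((193,61),(412,74),(398,241),(195,239))]; print('box',np.round(c,1),np.mean(c,0))
for n,u,z in(('sR2',(88,82),88),('sR1',(35,142),88),('pivot',(285,298),52)): print(n,wat(p,s,u,z))"
```

```text
jar [664.39191233 -79.25460509]
box [[ 551.9 -116.8]
 [ 575.9   76.2]
 [ 737.5   59.9]
 [ 710.5 -138.5]] [643.96293452 -29.81164679]
sR2 [ 538.90227641 -249.72783812]
sR1 [ 591.03519376 -344.26135971]
pivot [848.89185206 -56.55792112]
```

Emit:
carry_out(
  motion=[
    [0.0006, -0.0009, 0.0268, 0, 0, 0],
    [0.0006, -0.0009, 0.0268, 0, 0, 0],
    [0.0006, -0.0009, 0.0268, 0, 0, 0],
    [0.0006, -0.0007, 0.0268, 0, 0, 0],
    [0, 0, 0, 0, 0, 0],
    [0, 0, 0, 0, 0, 0],
  ],
)

```text
time: 4.65
position: [666.9, -78.7, 163.6]
tcp_rot: [0.054, 0.999, 0.0, -0.0]
ft_force: [-0.2, 0.3, 0.6]
opening: 0.995
grip_force: 0.0
```

Emit:
carry_out(
  motion=[
    [0, 0, 0, 0, 0, 0],
    [0, 0, 0, 0, 0, 0],
    [0, 0, 0, 0, 0, 0],
    [0, 0, 0, 0, 0, 0],
    [0, 0, 0, 0, 0, 0],
    [0, 0, 0, 0, 0, 0],
    [0, 0, 0, 0, 0, 0],
    [0, 0, 0, 0, 0, 0],
  ],
  claw=0.04,
  force=50,
)

```text
time: 5.45
position: [667.0, -79.6, 163.2]
tcp_rot: [0.055, 0.998, 0.0, 0.0]
ft_force: [1.4, -0.3, 1.2]
opening: 0.667
grip_force: 53.5
```

Emit:
carry_out(
  motion=[
    [0, 0, -0.01, 0, 0, 0],
    [0, 0, -0.02, 0, 0, 0],
    [0, 0, -0.02, 0, 0, 0],
    [0, 0, -0.02, 0, 0, 0],
    [0, 0, -0.02, 0, 0, 0],
    [0, 0, -0.02, 0, 0, 0],
    [0, 0, -0.01, 0, 0, 0],
    [0, 0, 0, 0, 0, 0],
    [0, 0, 0, 0, 0, 0],
  ],
)

```text
time: 6.35
position: [666.0, -79.5, 282.1]
tcp_rot: [0.055, 0.998, 0.0, -0.001]
ft_force: [-0.4, 0.2, -2.9]
opening: 0.667
grip_force: 54.0
```

```bash
sed -i 's/BC=.*/BC=np.array([643.,-29.6]); BY=-6.8/' h.py; python3 -c "
from h import *
plan([(442,58,283,None,25),(442,58,97,None,27)])"
```

```text
t 6.3 pos [666.  -79.5 282.1] yaw 83.7 tilt [-0.002  0.    -1.   ] F [-0.4  0.2 -2.9] open 0.667 q7 1.66
 MOVE to [442.  58. 283.] x11 [0.0216,0.0102,-0.0000,0,0,0]
 MOVE to [442.  58.  97.] x7 [-0.0001,-0.0000,0.0266,0,0,0]
```

Emit:
carry_out(
  motion=[
    [0.0126, 0.0062, 0, 0, 0, 0],
    [0.0216, 0.0102, 0, 0, 0, 0],
    [0.0216, 0.0102, 0, 0, 0, 0],
    [0.0216, 0.0102, 0, 0, 0, 0],
    [0.0216, 0.0102, 0, 0, 0, 0],
    [0.0216, 0.0102, 0, 0, 0, 0],
    [0.0216, 0.0102, 0, 0, 0, 0],
    [0.0216, 0.0102, 0, 0, 0, 0],
    [0.0216, 0.0102, 0, 0, 0, 0],
    [0.0216, 0.0102, 0, 0, 0, 0],
  ],
)

```text
time: 7.35
position: [470.0, 40.9, 281.8]
tcp_rot: [0.055, 0.998, -0.0, -0.001]
ft_force: [0.4, 0.9, -2.6]
opening: 0.665
grip_force: 54.0
```

Emit:
carry_out(
  motion=[
    [0.0216, 0.0102, 0, 0, 0, 0],
    [0.009, 0.004, 0, 0, 0, 0],
    [0, 0, 0, 0, 0, 0],
    [0, 0, 0.027, 0, 0, 0],
    [0, 0, 0.027, 0, 0, 0],
    [0, 0, 0.027, 0, 0, 0],
    [0, 0, 0.027, 0, 0, 0],
    [0, 0, 0.027, 0, 0, 0],
    [0, 0, 0.026, 0, 0, 0],
    [0, 0, 0.015, 0, 0, 0],
  ],
)

```text
time: 8.35
position: [443.1, 56.9, 104.9]
tcp_rot: [0.056, 0.998, -0.001, -0.001]
ft_force: [-1.6, -0.3, -3.5]
opening: 0.671
grip_force: 54.1
```

Emit:
carry_out(
  motion=[
    [0, 0, 0.004, 0, 0, 0],
    [0, 0, 0.004, 0, 0, 0],
    [0, 0, 0, 0, 0, 0],
    [0, 0, 0, 0, 0, 0],
  ],
)

```text
time: 8.75
position: [443.8, 58.0, 99.7]
tcp_rot: [0.055, 0.998, 0.0, 0.001]
ft_force: [-0.4, -0.9, -3.5]
opening: 0.672
grip_force: 54.1
```

Emit:
carry_out(
  motion=[
    [0, 0, 0.002, 0, 0, 0],
    [0, 0, 0.002, 0, 0, 0],
    [0, 0, 0, 0, 0, 0],
  ],
)

```text
time: 9.05
position: [443.0, 58.1, 95.1]
tcp_rot: [0.055, 0.998, 0.0, 0.0]
ft_force: [0.6, 0.6, -2.2]
opening: 0.666
grip_force: 54.1
```

Emit:
carry_out(
  motion=[
    [0, 0, 0.002, 0, 0, 0],
    [0, 0, 0.001, 0, 0, 0],
    [0, 0, 0, 0, 0, 0],
  ],
)

```text
time: 9.35
position: [443.5, 57.9, 94.3]
tcp_rot: [0.055, 0.998, 0.001, 0.0]
ft_force: [-7.5, -2.9, 25.8]
opening: 0.671
grip_force: 56.8
```

Contact; release and rise.

Emit:
carry_out(
  motion=[
    [0, 0, -0.001, 0, 0, 0],
    [0, 0, 0, 0, 0, 0],
    [0, 0, 0, 0, 0, 0],
    [0, 0, 0, 0, 0, 0],
    [0, 0, 0, 0, 0, 0],
  ],
  claw=0.085,
)

```text
time: 9.85
position: [442.9, 58.0, 92.9]
tcp_rot: [0.055, 0.998, -0.0, -0.0]
ft_force: [0.3, -0.3, -0.1]
opening: 0.995
grip_force: 0.0
```

Emit:
carry_out(
  motion=[
    [0, 0, -0.02, 0, 0, 0],
    [0, 0, -0.03, 0, 0, 0],
    [0, 0, -0.03, 0, 0, 0],
    [0, 0, -0.03, 0, 0, 0],
    [0, 0, -0.03, 0, 0, 0],
    [0, 0, -0.03, 0, 0, 0],
    [0, 0, 0, 0, 0, 0],
  ],
)

```text
time: 10.55
position: [445.2, 58.4, 266.7]
tcp_rot: [0.055, 0.998, 0.001, 0.004]
ft_force: [0.4, 0.8, -0.2]
opening: 0.994
grip_force: 0.0
```

```bash
python3 -c "
from h import *
plan([(445.6,385.2,260,None,40),(445.6,385.2,105,None,30)])
for p in (eyes.read_camera('top'),eyes.read_camera('scene')):
  for n,z in(('coffee_jar',58),('gift_box',115),('round_bottle0',60)):
    for r in eyes.boxes_of(n,p)[:3]: print(n,round(r['conf'],2),np.round(at(p,r['centre'],z)))
p=eyes.read_camera('top');cv2.imwrite('pics/t2.png',p['pixels'])
"
```

```text
t 10.6 pos [445.2  58.4 266.7] yaw 83.7 tilt [ 0.007  0.002 -1.   ] F [ 0.4  0.8 -0.2] open 0.994 q7 1.29
 MOVE to [446. 385. 260.] x9 [0.0040,0.0361,0.0008,0,0,0]
 MOVE to [446. 385. 105.] x6 [0.0002,-0.0001,0.0258,0,0,0]
coffee_jar 0.38 [450. 384.]
round_bottle0 0.62 [445. 391.]
coffee_jar 0.88 [428.  60.]
gift_box 0.64 [637. -30.]
gift_box 0.42 [ 511. -388.]
round_bottle0 0.74 [448. 376.]
round_bottle0 0.63 [ 474. -384.]
```

Emit:
carry_out(
  motion=[
    [0.004, 0.0361, 0.0008, 0, 0, 0],
    [0.004, 0.0361, 0.0008, 0, 0, 0],
    [0.004, 0.0361, 0.0008, 0, 0, 0],
    [0.004, 0.0361, 0.0008, 0, 0, 0],
    [0.004, 0.0361, 0.0008, 0, 0, 0],
    [0.004, 0.0361, 0.0008, 0, 0, 0],
    [0.004, 0.0361, 0.0008, 0, 0, 0],
    [0.004, 0.0361, 0.0008, 0, 0, 0],
    [0.004, 0.0361, 0.0008, 0, 0, 0],
    [0, 0, 0, 0, 0, 0],
  ],
)

```text
time: 12.0
position: [440.9, 390.4, 254.8]
tcp_rot: [0.052, 0.999, 0.001, -0.001]
ft_force: [-1.1, -0.1, 0.8]
opening: 0.997
grip_force: 0.0
```

Emit:
carry_out(
  motion=[
    [0, 0, 0, 0, 0, 0],
    [0, 0, 0, 0, 0, 0],
  ],
)

```text
time: 12.2
position: [443.3, 383.6, 255.4]
tcp_rot: [0.056, 0.998, -0.001, -0.0]
ft_force: [0.7, 0.1, -0.0]
opening: 0.994
grip_force: 0.0
```

```bash
python3 -c "
from h import *
plan([(445.6,385.2,105,None,30)])
s=arm.state();p=eyes.read_camera('wrist')
cv2.imwrite('pics/w2.png',p['pixels'])"
```

```text
t 12.2 pos [443.3 383.6 255.4] yaw 83.6 tilt [-0.    -0.001 -1.   ] F [ 0.7  0.1 -0. ] open 0.994 q7 0.71
 MOVE to [446. 385. 105.] x6 [-0.0004,0.0003,0.0251,0,0,0]
```

View pics/w2.png

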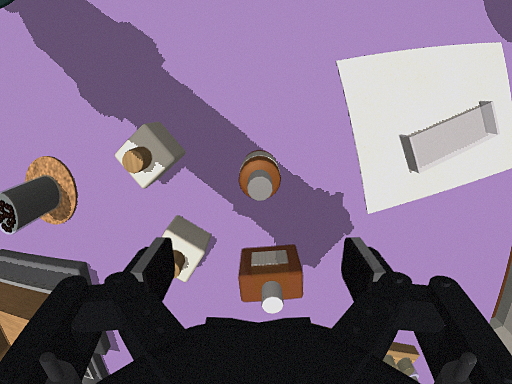

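Emit:
carry_out(
  motion=[
    [-0.003, 0.002, 0.025, 0, 0, 0],
    [0, 0, 0.025, 0, 0, 0],
    [0, 0, 0.025, 0, 0, 0],
    [0, 0, 0.025, 0, 0, 0],
    [0, 0, 0.025, 0, 0, 0],
    [0, 0, 0.024, 0, 0, 0],
    [0, 0, 0, 0, 0, 0],
    [0, 0, 0, 0, 0, 0],
  ],
  claw=0.06,
)

```text
time: 13.05
position: [446.7, 385.8, 107.3]
tcp_rot: [0.056, 0.998, -0.0, 0.0]
ft_force: [0.1, 0.4, -0.6]
opening: 0.701
grip_force: 0.0
```

Emit:
carry_out(
  motion=[
    [0, 0, 0, 0, 0, 0],
    [0, 0, 0, 0, 0, 0],
    [0, 0, 0, 0, 0, 0],
    [0, 0, 0, 0, 0, 0],
    [0, 0, 0, 0, 0, 0],
    [0, 0, 0, 0, 0, 0],
    [0, 0, 0, 0, 0, 0],
    [0, 0, 0, 0, 0, 0],
  ],
  claw=0.01,
  force=40,
)

```text
time: 13.85
position: [446.9, 387.1, 108.2]
tcp_rot: [0.055, 0.998, 0.001, 0.001]
ft_force: [-0.3, -0.1, 6.4]
opening: 0.269
grip_force: 39.3
```

Emit:
carry_out(
  motion=[
    [0, 0, -0.01, 0, 0, 0],
    [0, 0, -0.02, 0, 0, 0],
    [0, 0, -0.025, 0, 0, 0],
    [0, 0, -0.025, 0, 0, 0],
    [0, 0, -0.025, 0, 0, 0],
    [0, 0, -0.025, 0, 0, 0],
    [0, 0, -0.025, 0, 0, 0],
    [0, 0, -0.02, 0, 0, 0],
    [0, 0, 0, 0, 0, 0],
    [0, 0, 0, 0, 0, 0],
  ],
)

```text
time: 14.85
position: [445.8, 386.4, 281.6]
tcp_rot: [0.055, 0.998, -0.0, -0.0]
ft_force: [-0.1, -0.0, -1.3]
opening: 0.272
grip_force: 39.4
```

```bash
python3 -c "
from h import *
plan([(*box(45,66),282,BY+90,32),(*box(45,66),205,None,26)])"
```

```text
t 14.8 pos [445.8 386.4 281.6] yaw 83.7 tilt [-0. -0. -1.] F [-0.1 -0.  -1.3] open 0.272 q7 0.71
 ROT x1 [0,0,0,0,0,0.5]
 MOVE to [695.  31. 282.] x14 [-0.0207,-0.0231,-0.0000,0,0,0]
 MOVE to [695.  31. 205.] x3 [-0.0000,0.0000,0.0257,0,0,0]
```

Emit:
carry_out(
  motion=[
    [-0.0107, -0.0121, 0, 0, 0, 0.5],
    [-0.0207, -0.0231, 0, 0, 0, 0],
    [-0.0207, -0.0231, 0, 0, 0, 0],
    [-0.0207, -0.0231, 0, 0, 0, 0],
    [-0.0207, -0.0231, 0, 0, 0, 0],
    [-0.0207, -0.0231, 0, 0, 0, 0],
    [-0.0207, -0.0231, 0, 0, 0, 0],
    [-0.0207, -0.0231, 0, 0, 0, 0],
    [-0.0207, -0.0231, 0, 0, 0, 0],
    [-0.0207, -0.0231, 0, 0, 0, 0],
  ],
)

```text
time: 15.85
position: [616.0, 141.9, 280.2]
tcp_rot: [0.06, 0.998, -0.001, -0.001]
ft_force: [-0.1, -0.2, -0.5]
opening: 0.266
grip_force: 39.4
```

Emit:
carry_out(
  motion=[
    [-0.0207, -0.0231, 0, 0, 0, 0],
    [-0.0207, -0.0231, 0, 0, 0, 0],
    [-0.0207, -0.0231, 0, 0, 0, 0],
    [-0.0207, -0.0231, 0, 0, 0, 0],
    [-0.01, -0.011, 0, 0, 0, 0],
    [0, 0, 0, 0, 0, 0],
    [0, 0, 0, 0, 0, 0],
    [0, 0, 0, 0, 0, 0],
    [0, 0, 0, 0, 0, 0],
  ],
)

```text
time: 16.75
position: [695.1, 33.1, 282.0]
tcp_rot: [0.058, 0.998, 0.0, -0.0]
ft_force: [-0.1, 0.6, -0.1]
opening: 0.267
grip_force: 39.4
```

```bash
python3 -c "
from h import *
plan([(*box(45,66),202,None,26)])"
```

```text
t 16.8 pos [695.1  33.1 282. ] yaw 83.3 tilt [-0.     0.001 -1.   ] F [-0.1  0.6 -0.1] open 0.267 q7 1.45
 MOVE to [695.  31. 202.] x4 [-0.0002,-0.0006,0.0200,0,0,0]
```

Emit:
carry_out(
  motion=[
    [0, -0.002, 0.02, 0, 0, 0],
    [0, 0, 0.02, 0, 0, 0],
    [0, 0, 0.02, 0, 0, 0],
    [0, 0, 0.016, 0, 0, 0],
    [0, 0, 0.004, 0, 0, 0],
    [0, 0, 0.002, 0, 0, 0],
    [0, 0, 0, 0, 0, 0],
    [0, 0, 0, 0, 0, 0],
  ],
)

```text
time: 17.55
position: [696.0, 29.2, 201.1]
tcp_rot: [0.059, 0.998, 0.0, 0.001]
ft_force: [-0.3, 0.8, -1.6]
opening: 0.264
grip_force: 39.4
```

Emit:
carry_out(
  motion=[
    [0, 0, 0.002, 0, 0, 0],
    [0, 0, 0.001, 0, 0, 0],
    [0, 0, 0, 0, 0, 0],
    [0, 0, 0, 0, 0, 0],
  ],
)

```text
time: 17.95
position: [695.4, 29.1, 197.0]
tcp_rot: [0.06, 0.998, 0.0, 0.0]
ft_force: [0.1, -0.0, -0.2]
opening: 0.266
grip_force: 39.4
```

Emit:
carry_out(
  motion=[
    [0, 0, 0.002, 0, 0, 0],
    [0, 0, 0.002, 0, 0, 0],
    [0, 0, 0, 0, 0, 0],
  ],
)

```text
time: 18.25
position: [695.4, 29.2, 192.7]
tcp_rot: [0.06, 0.998, 0.0, -0.0]
ft_force: [-0.1, 0.1, 0.1]
opening: 0.266
grip_force: 39.4
```

Emit:
carry_out(
  motion=[
    [0, 0, 0, 0, 0, 0],
    [0, 0, 0, 0, 0, 0],
    [0, 0, 0, 0, 0, 0],
    [0, 0, 0, 0, 0, 0],
  ],
  claw=0.045,
)

```text
time: 18.65
position: [695.5, 29.2, 193.0]
tcp_rot: [0.059, 0.998, 0.0, 0.0]
ft_force: [1.1, 0.3, 0.2]
opening: 0.526
grip_force: 0.0
```

Emit:
carry_out(
  motion=[
    [0, 0, -0.02, 0, 0, 0],
    [0, 0, -0.03, 0, 0, 0],
    [0, 0, -0.03, 0, 0, 0],
    [0, 0, 0, 0, 0, 0],
    [0, 0, 0, 0, 0, 0],
  ],
)

```text
time: 19.15
position: [695.6, 29.1, 273.7]
tcp_rot: [0.059, 0.998, 0.0, 0.001]
ft_force: [-0.5, 0.5, 0.7]
opening: 0.522
grip_force: 0.0
```

```bash
python3 -c "
from h import *
plan([(576.5,385,265,BY+90+7-0,42),(576.5,385,110,None,26)])
p=eyes.read_camera('top');cv2.imwrite('pics/t3.png',cv2.resize(p['pixels'][75:285,90:425],None,fx=2.2,fy=2.2,interpolation=cv2.INTER_CUBIC))
"
```

```text
t 19.1 pos [695.6  29.1 273.7] yaw 83.2 tilt [ 0.002  0.    -1.   ] F [-0.5  0.5  0.7] open 0.522 q7 1.46
 ROT x1 [0,0,0,0,0,-7.0]
 MOVE to [576. 385. 265.] x9 [0.0131,0.0396,0.0010,0,0,0]
 MOVE to [576. 385. 110.] x6 [0.0000,-0.0000,0.0258,0,0,0]
```

View pics/t3.png

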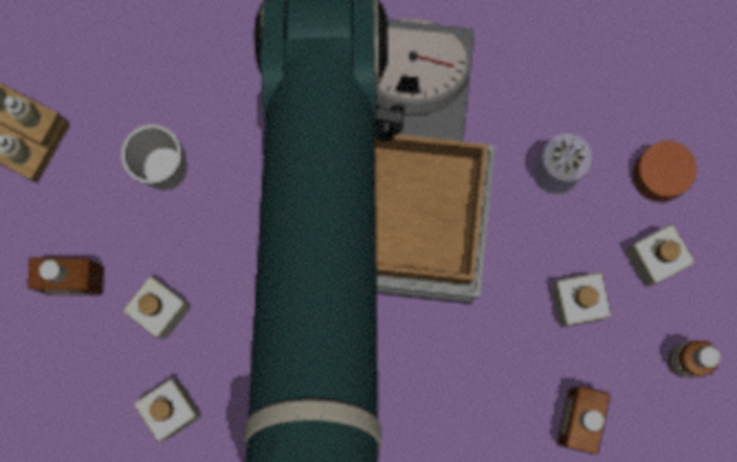

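Emit:
carry_out(
  motion=[
    [0, 0, 0, 0, 0, -7.0],
    [0.0131, 0.0396, 0.001, 0, 0, 0],
    [0.0131, 0.0396, 0.001, 0, 0, 0],
    [0.0131, 0.0396, 0.001, 0, 0, 0],
    [0.0131, 0.0396, 0.001, 0, 0, 0],
    [0.0131, 0.0396, 0.001, 0, 0, 0],
    [0.0131, 0.0396, 0.001, 0, 0, 0],
    [0.0131, 0.0396, 0.001, 0, 0, 0],
    [0.0131, 0.0396, 0.001, 0, 0, 0],
    [0.0131, 0.0396, 0.001, 0, 0, 0],
  ],
  claw=0.085,
)

```text
time: 20.2
position: [575.0, 386.3, 262.1]
tcp_rot: [-0.002, 1.0, -0.001, -0.001]
ft_force: [1.0, -0.3, 0.1]
opening: 0.996
grip_force: 0.0
```

Emit:
carry_out(
  motion=[
    [0, 0, 0, 0, 0, 0],
    [0, 0, 0, 0, 0, 0],
    [0, 0, 0, 0, 0, 0],
  ],
)

```text
time: 20.5
position: [576.9, 383.4, 262.8]
tcp_rot: [-0.001, 1.0, -0.001, -0.0]
ft_force: [0.7, -0.8, -0.4]
opening: 0.998
grip_force: 0.0
```

```bash
python3 -c "
from h import *
s=arm.state();p=eyes.read_camera('wrist')
for r in eyes.regions_of('flat_bottle0',p)[:2]:
  m=r['mask']; print(r['conf'],r['centre'])
  hsv=cv2.cvtColor(p['pixels'],cv2.COLOR_BGR2HSV); w=(cv2.dilate(m.astype(np.uint8),np.ones((9,9)))>0)&(hsv[...,1]<50)&(hsv[...,2]>130)
  n,l,st,c=cv2.connectedComponentsWithStats(w.astype(np.uint8))
  for i in range(1,n):
    if st[i,4]>60: print(st[i],c[i],wat(p,s,c[i],108))
plan([(576.5,385,110,None,26)])
cv2.imwrite('pics/w3.png',p['pixels'][100:320,150:370])"
```

```text
0.97 [256.3, 169.6]
[247 172  25  24 453] [258.99558499 183.55629139] [576.75826952 383.81507968]
t 20.6 pos [577.3 383.1 263.5] yaw 90.0 tilt [-0.    -0.001 -1.   ] F [-0.6  0.2  0.3] open 0.994 q7 0.99
 MOVE to [576. 385. 110.] x6 [0.0001,0.0004,0.0256,0,0,0]
```

View pics/w3.png

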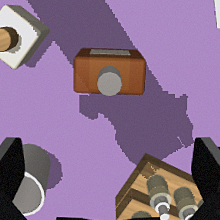

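Emit:
carry_out(
  motion=[
    [0, 0.001, 0.0256, 0, 0, 0],
    [0, 0, 0.0256, 0, 0, 0],
    [0, 0, 0.0256, 0, 0, 0],
    [0, 0, 0.0256, 0, 0, 0],
    [0, 0, 0.0256, 0, 0, 0],
    [0, 0, 0.0256, 0, 0, 0],
    [0, 0, 0, 0, 0, 0],
    [0, 0, 0, 0, 0, 0],
  ],
  claw=0.06,
)

```text
time: 21.4
position: [577.1, 385.2, 110.5]
tcp_rot: [-0.001, 1.0, -0.0, -0.0]
ft_force: [0.1, 0.1, 0.2]
opening: 0.703
grip_force: 0.0
```

Emit:
carry_out(
  motion=[
    [0, 0, 0, 0, 0, 0],
    [0, 0, 0, 0, 0, 0],
    [0, 0, 0, 0, 0, 0],
    [0, 0, 0, 0, 0, 0],
    [0, 0, 0, 0, 0, 0],
    [0, 0, 0, 0, 0, 0],
    [0, 0, 0, 0, 0, 0],
  ],
  claw=0.01,
)

```text
time: 22.1
position: [577.2, 386.5, 111.9]
tcp_rot: [-0.001, 1.0, 0.001, 0.001]
ft_force: [-1.3, -1.1, 5.9]
opening: 0.263
grip_force: 40.7
```

Emit:
carry_out(
  motion=[
    [0, 0, -0.01, 0, 0, 0],
    [0, 0, -0.02, 0, 0, 0],
    [0, 0, -0.025, 0, 0, 0],
    [0, 0, -0.025, 0, 0, 0],
    [0, 0, -0.025, 0, 0, 0],
    [0, 0, -0.025, 0, 0, 0],
    [0, 0, -0.025, 0, 0, 0],
    [0, 0, -0.02, 0, 0, 0],
    [0, 0, 0, 0, 0, 0],
    [0, 0, 0, 0, 0, 0],
  ],
)

```text
time: 23.1
position: [576.0, 386.1, 285.0]
tcp_rot: [-0.002, 1.0, -0.0, -0.0]
ft_force: [0.0, -1.2, -0.7]
opening: 0.267
grip_force: 40.2
```

```bash
python3 -c "
from h import *
print(box(-50,50),box(-2,50),box(45,14))
plan([(*box(-2,50),285,83,35),(*box(-2,50),205,None,26)])"
```

```text
[599.27192301  25.96847382] [646.9342674   20.28508334] [689.34110342 -21.02666146]
t 23.1 pos [576.  386.1 285. ] yaw 90.2 tilt [-0. -0. -1.] F [ 0.  -1.2 -0.7] open 0.267 q7 0.98
 ROT x1 [0,0,0,0,0,7.2]
 MOVE to [647.  20. 285.] x11 [-0.0105,-0.0322,-0.0000,0,0,0]
 MOVE to [647.  20. 205.] x4 [-0.0000,0.0000,0.0200,0,0,0]
```

Emit:
carry_out(
  motion=[
    [0, 0, 0, 0, 0, 7.2],
    [-0.005, -0.0161, 0, 0, 0, 0],
    [-0.0105, -0.0322, 0, 0, 0, 0],
    [-0.0105, -0.0322, 0, 0, 0, 0],
    [-0.0105, -0.0322, 0, 0, 0, 0],
    [-0.0105, -0.0322, 0, 0, 0, 0],
    [-0.0105, -0.0322, 0, 0, 0, 0],
    [-0.0105, -0.0322, 0, 0, 0, 0],
    [-0.0105, -0.0322, 0, 0, 0, 0],
    [-0.0105, -0.0322, 0, 0, 0, 0],
  ],
)

```text
time: 24.1
position: [630.5, 100.6, 284.0]
tcp_rot: [0.06, 0.998, -0.001, -0.001]
ft_force: [-0.9, -0.1, -0.5]
opening: 0.269
grip_force: 40.1
```

Emit:
carry_out(
  motion=[
    [-0.0105, -0.0322, 0, 0, 0, 0],
    [-0.0105, -0.0322, 0, 0, 0, 0],
    [-0.005, -0.0161, 0, 0, 0, 0],
    [0, 0, 0, 0, 0, 0],
    [0, 0, 0, 0, 0, 0],
    [0, 0, 0, 0, 0, 0],
    [0, 0, 0, 0, 0, 0],
  ],
)

```text
time: 24.8
position: [647.0, 22.7, 285.1]
tcp_rot: [0.06, 0.998, 0.0, -0.0]
ft_force: [-0.2, -0.6, -0.3]
opening: 0.266
grip_force: 40.1
```

```bash
python3 -c "
from h import *
plan([(*box(-2,50),202,83.2,26)])"
```

```text
t 24.8 pos [647.   22.7 285.1] yaw 83.2 tilt [-0.     0.001 -1.   ] F [-0.2 -0.6 -0.3] open 0.266 q7 1.46
 ROT x1 [0,0,0,0,0,-0.0]
 MOVE to [647.  20. 202.] x4 [-0.0001,-0.0006,0.0208,0,0,0]
```

Emit:
carry_out(
  motion=[
    [0, 0, 0.0208, 0, 0, 0],
    [0, 0, 0.0208, 0, 0, 0],
    [0, 0, 0.0208, 0, 0, 0],
    [0, 0, 0.0158, 0, 0, 0],
    [0, 0, 0.005, 0, 0, 0],
    [0, 0, 0.003, 0, 0, 0],
    [0, 0, 0.002, 0, 0, 0],
    [0, 0, 0, 0, 0, 0],
    [0, 0, 0, 0, 0, 0],
  ],
)

```text
time: 25.7
position: [647.7, 20.6, 197.9]
tcp_rot: [0.061, 0.998, 0.0, 0.001]
ft_force: [0.1, -0.4, -1.3]
opening: 0.268
grip_force: 40.2
```

Emit:
carry_out(
  motion=[
    [0, 0, 0.002, 0, 0, 0],
    [0, 0, 0.002, 0, 0, 0],
    [0, 0, 0, 0, 0, 0],
    [0, 0, 0, 0, 0, 0],
  ],
)

```text
time: 26.1
position: [647.4, 20.6, 193.2]
tcp_rot: [0.061, 0.998, 0.0, 0.0]
ft_force: [-0.1, -0.0, -0.4]
opening: 0.265
grip_force: 40.3
```

Emit:
carry_out(
  motion=[
    [0, 0, 0.002, 0, 0, 0],
    [0, 0, 0.001, 0, 0, 0],
    [0, 0, 0, 0, 0, 0],
  ],
)

```text
time: 26.4
position: [647.3, 20.6, 190.0]
tcp_rot: [0.061, 0.998, 0.0, 0.0]
ft_force: [0.5, 0.0, 1.5]
opening: 0.264
grip_force: 40.3
```

Emit:
carry_out(
  motion=[
    [0, 0, 0, 0, 0, 0],
    [0, 0, 0, 0, 0, 0],
    [0, 0, 0, 0, 0, 0],
    [0, 0, 0, 0, 0, 0],
  ],
  claw=0.045,
)

```text
time: 26.8
position: [647.1, 20.6, 190.0]
tcp_rot: [0.061, 0.998, -0.0, -0.0]
ft_force: [-0.7, 0.7, 0.1]
opening: 0.526
grip_force: 0.0
```

Emit:
carry_out(
  motion=[
    [0, 0, -0.02, 0, 0, 0],
    [0, 0, -0.03, 0, 0, 0],
    [0, 0, -0.03, 0, 0, 0],
    [0, 0, -0.02, 0, 0, 0],
    [0, 0, 0, 0, 0, 0],
    [0, 0, 0, 0, 0, 0],
  ],
)

```text
time: 27.4
position: [647.0, 20.6, 289.9]
tcp_rot: [0.061, 0.998, 0.0, -0.0]
ft_force: [-0.2, -0.2, -0.2]
opening: 0.526
grip_force: 0.0
```

```bash
python3 -c "
from h import *
s=arm.state(); print(np.round(s['qpos'],2))
plan([(460.8,-387,265,83.2,42)])
plan([(390,-251,265,83.2,42),(390,-251,265,-13.5)])
p=eyes.read_camera('wrist');cv2.imwrite('pics/w4.png',p['pixels'])"
```

```text
[-0.26  0.43  0.24  1.59 -0.11  1.13  1.46]
t 27.4 pos [647.   20.6 289.9] yaw 83.0 tilt [ 0.  0. -1.] F [-0.2 -0.2 -0.2] open 0.526 q7 1.46
 ROT x1 [0,0,0,0,0,-0.2]
 MOVE to [ 461. -387.  265.] x11 [0.0124,-0.0388,0.0023,0,0,0]
t 27.4 pos [647.   20.6 289.9] yaw 83.0 tilt [ 0.  0. -1.] F [-0.2 -0.2 -0.2] open 0.526 q7 1.46
 ROT x1 [0,0,0,0,0,-0.2]
 MOVE to [ 390. -251.  265.] x9 [0.0248,-0.0333,0.0028,0,0,0]
 ROT x11 [0,0,0,0,0,-7.6]
 MOVE to [ 390. -251.  265.] x1 [0.0000,0.0000,0.0000,0,0,0]
```

View pics/w4.png

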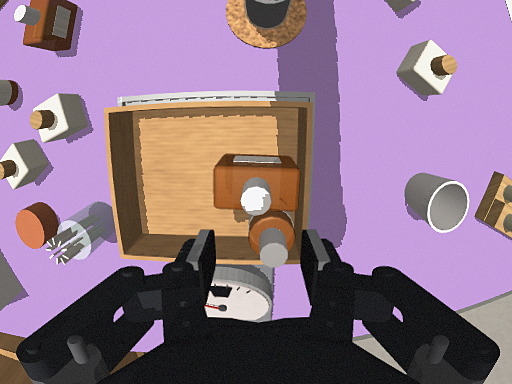

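Emit:
carry_out(
  motion=[
    [0.0248, -0.0333, 0.0028, 0, 0, 0],
    [0.0248, -0.0333, 0.0028, 0, 0, 0],
    [0.0248, -0.0333, 0.0028, 0, 0, 0],
    [0.0248, -0.0333, 0.0028, 0, 0, 0],
    [0.0248, -0.0333, 0.0028, 0, 0, 0],
    [0.0248, -0.0333, 0.0028, 0, 0, 0],
    [0.0248, -0.0333, 0.0028, 0, 0, 0],
    [0.0248, -0.0333, 0.0028, 0, 0, 0],
    [0.0248, -0.0333, 0.0028, 0, 0, 0],
  ],
  claw=0.085,
)

```text
time: 28.35
position: [387.0, -250.1, 263.5]
tcp_rot: [0.061, 0.998, 0.0, -0.001]
ft_force: [0.8, -1.1, 0.4]
opening: 1.0
grip_force: 0.0
```

Emit:
carry_out(
  motion=[
    [0, 0, 0, 0, 0, 8],
    [0, 0, 0, 0, 0, 8],
    [0, 0, 0, 0, 0, 8],
    [0, 0, 0, 0, 0, 8],
    [0, 0, 0, 0, 0, 8],
    [0, 0, 0, 0, 0, 8],
    [0, 0, 0, 0, 0, 8],
    [0, 0, 0, 0, 0, 8],
    [0, 0, 0, 0, 0, 8],
    [0, 0, 0, 0, 0, 8],
  ],
)

```text
time: 29.35
position: [388.3, -249.1, 263.5]
tcp_rot: [0.691, 0.723, -0.001, -0.001]
ft_force: [0.3, -0.8, 0.2]
opening: 0.993
grip_force: 0.0
```

Emit:
carry_out(
  motion=[
    [0, 0, 0, 0, 0, 8],
    [0, 0, 0, 0, 0, 8.5],
    [0, 0, 0, 0, 0, 0],
    [0, 0, 0, 0, 0, 0],
  ],
)

```text
time: 29.75
position: [388.7, -249.2, 264.1]
tcp_rot: [0.784, 0.62, -0.001, -0.001]
ft_force: [-0.1, 0.5, -0.3]
opening: 0.999
grip_force: 0.0
```

```bash
cat >> h.py <<'E'
def cap(name,hz,knob=False,n=3):
    s=arm.state();p=eyes.read_camera('wrist'); hsv=cv2.cvtColor(p['pixels'],cv2.COLOR_BGR2HSV)
    for r in eyes.regions_of(name,p)[:n]:
        m=cv2.dilate(r['mask'].astype(np.uint8),np.ones((5,5)))>0
        w=m&((hsv[...,1]>80)&(hsv[...,0]<30) if knob else (hsv[...,1]<50)&(hsv[...,2]>130))
        k,l,st,c=cv2.connectedComponentsWithStats(w.astype(np.uint8))
        print(name,round(r['conf'],2),np.round(r['centre']),[(st[i].tolist(),np.round(wat(p,s,c[i],hz),1).tolist()) for i in range(1,k) if st[i,4]>60])
    return s,p
E
python3 -c "
from h import *
s,p=cap('flat_bottle0',108,n=1)
plan([(390,-251,112,None,26)])
cv2.imwrite('pics/w5.png',p['pixels'][60:320,130:390])"
```

```text
flat_bottle0 0.92 [256. 176.] [([246, 179, 24, 24, 448], [387.5, -255.8])]
t 29.9 pos [ 388.9 -249.4  264.4] yaw -13.4 tilt [-0.001  0.    -1.   ] F [-0.6 -0.2 -0.3] open 0.995 q7 0.36
 MOVE to [ 390. -251.  112.] x6 [-0.0002,0.0003,0.0254,0,0,0]
```

View pics/w5.png

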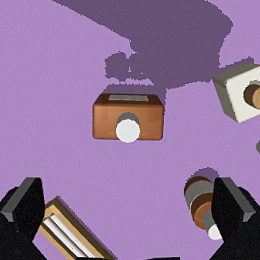

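Emit:
carry_out(
  motion=[
    [-0.002, 0, 0.0253, 0, 0, 0],
    [-0.002, 0, 0.0253, 0, 0, 0],
    [0, 0, 0.0253, 0, 0, 0],
    [0, 0, 0.0253, 0, 0, 0],
    [0, 0, 0.0253, 0, 0, 0],
    [0, 0, 0.0253, 0, 0, 0],
    [0, 0, 0, 0, 0, 0],
    [0, 0, 0, 0, 0, 0],
  ],
  claw=0.06,
)

```text
time: 30.65
position: [388.0, -253.7, 113.2]
tcp_rot: [0.785, 0.619, -0.0, -0.0]
ft_force: [0.2, -0.3, 0.0]
opening: 0.704
grip_force: 0.0
```

Emit:
carry_out(
  motion=[
    [0, 0, 0, 0, 0, 0],
    [0, 0, 0, 0, 0, 0],
    [0, 0, 0, 0, 0, 0],
    [0, 0, 0, 0, 0, 0],
    [0, 0, 0, 0, 0, 0],
    [0, 0, 0, 0, 0, 0],
    [0, 0, 0, 0, 0, 0],
  ],
  claw=0.01,
)

```text
time: 31.35
position: [388.7, -253.8, 114.1]
tcp_rot: [0.785, 0.619, 0.001, 0.001]
ft_force: [-2.3, 0.5, 6.6]
opening: 0.26
grip_force: 39.7
```

Emit:
carry_out(
  motion=[
    [0, 0, -0.01, 0, 0, 0],
    [0, 0, -0.02, 0, 0, 0],
    [0, 0, -0.03, 0, 0, 0],
    [0, 0, -0.03, 0, 0, 0],
    [0, 0, -0.03, 0, 0, 0],
    [0, 0, -0.03, 0, 0, 0],
    [0, 0, -0.03, 0, 0, 0],
    [0, 0, -0.02, 0, 0, 0],
    [0, 0, 0, 0, 0, 0],
    [0, 0, 0, 0, 0, 0],
  ],
)

```text
time: 32.35
position: [387.8, -253.2, 313.0]
tcp_rot: [0.785, 0.619, 0.0, -0.0]
ft_force: [-0.8, 0.3, -1.8]
opening: 0.263
grip_force: 39.5
```

Emit:
carry_out(
  motion=[
    [0, 0, 0, 0, 0, -8],
    [0, 0, 0, 0, 0, -8],
    [0, 0, 0, 0, 0, -8],
    [0, 0, 0, 0, 0, -8],
    [0, 0, 0, 0, 0, -8],
    [0, 0, 0, 0, 0, -8],
    [0, 0, 0, 0, 0, -8],
    [0, 0, 0, 0, 0, -8],
    [0, 0, 0, 0, 0, -8],
    [0, 0, 0, 0, 0, -8],
  ],
)

```text
time: 33.35
position: [387.2, -253.0, 311.3]
tcp_rot: [0.201, 0.98, 0.0, -0.002]
ft_force: [-0.2, 0.4, -0.2]
opening: 0.263
grip_force: 39.5
```

Emit:
carry_out(
  motion=[
    [0, 0, 0, 0, 0, -8],
    [0, 0, 0, 0, 0, -8.5],
    [0, 0, 0, 0, 0, 0],
    [0, 0, 0, 0, 0, 0],
  ],
)

```text
time: 33.75
position: [387.5, -253.3, 312.0]
tcp_rot: [0.063, 0.998, 0.0, -0.001]
ft_force: [-0.8, 0.4, -0.9]
opening: 0.262
grip_force: 39.5
```

```bash
python3 -c "
from h import *
plan([(*box(-50,50),312,None,33),(*box(-50,50),205,None,26)])"
```

```text
t 33.8 pos [ 387.5 -253.3  312. ] yaw 82.8 tilt [-0.002  0.001 -1.   ] F [-0.8  0.4 -0.9] open 0.262 q7 2.0
 MOVE to [599.  26. 312.] x11 [-0.0159,0.0276,-0.0000,0,0,0]
 MOVE to [599.  26. 205.] x5 [-0.0000,-0.0000,0.0214,0,0,0]
```

Emit:
carry_out(
  motion=[
    [-0.0079, 0.0138, 0, 0, 0, 0],
    [-0.0159, 0.0276, 0, 0, 0, 0],
    [-0.0159, 0.0276, 0, 0, 0, 0],
    [-0.0159, 0.0276, 0, 0, 0, 0],
    [-0.0159, 0.0276, 0, 0, 0, 0],
    [-0.0159, 0.0276, 0, 0, 0, 0],
    [-0.0159, 0.0276, 0, 0, 0, 0],
    [-0.0159, 0.0276, 0, 0, 0, 0],
    [-0.0159, 0.0276, 0, 0, 0, 0],
    [-0.0159, 0.0276, 0, 0, 0, 0],
  ],
)

```text
time: 34.75
position: [570.4, -10.6, 312.3]
tcp_rot: [0.063, 0.998, -0.0, -0.001]
ft_force: [1.3, -0.5, -0.4]
opening: 0.265
grip_force: 39.5
```

Emit:
carry_out(
  motion=[
    [-0.0159, 0.0276, 0, 0, 0, 0],
    [-0.008, 0.0138, 0, 0, 0, 0],
    [0, 0, 0, 0, 0, 0],
    [0, 0, 0, 0, 0, 0],
    [0, 0, 0, 0, 0, 0],
    [0, 0, 0, 0, 0, 0],
  ],
)

```text
time: 35.35
position: [598.3, 24.9, 313.4]
tcp_rot: [0.063, 0.998, -0.0, 0.0]
ft_force: [0.3, -0.0, -2.0]
opening: 0.262
grip_force: 39.5
```

```bash
python3 -c "
from h import *
plan([(*box(-50,50),202,None,26)])
p=eyes.read_camera('wrist');cv2.imwrite('pics/w6.png',p['pixels'])"
```

```text
t 35.4 pos [598.3  24.9 313.4] yaw 82.8 tilt [ 0. -0. -1.] F [ 0.3 -0.  -2. ] open 0.262 q7 1.44
 MOVE to [599.  26. 202.] x5 [-0.0002,0.0003,0.0223,0,0,0]
```

View pics/w6.png

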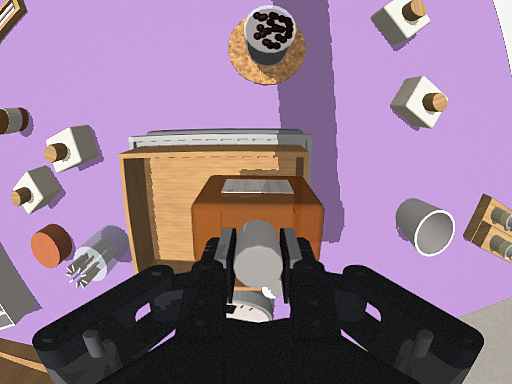

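Emit:
carry_out(
  motion=[
    [0, 0, 0.02, 0, 0, 0],
    [0, 0, 0.025, 0, 0, 0],
    [0, 0, 0.025, 0, 0, 0],
    [0, 0, 0.02, 0, 0, 0],
    [0, 0, 0.015, 0, 0, 0],
    [0, 0, 0.006, 0, 0, 0],
    [0, 0, 0.003, 0, 0, 0],
    [0, 0, 0, 0, 0, 0],
    [0, 0, 0, 0, 0, 0],
  ],
)

```text
time: 36.3
position: [599.4, 26.5, 200.0]
tcp_rot: [0.061, 0.998, 0.0, 0.001]
ft_force: [0.9, 0.6, -1.3]
opening: 0.266
grip_force: 39.5
```

Emit:
carry_out(
  motion=[
    [0, 0, 0.002, 0, 0, 0],
    [0, 0, 0.002, 0, 0, 0],
    [0, 0, 0, 0, 0, 0],
    [0, 0, 0, 0, 0, 0],
  ],
)

```text
time: 36.7
position: [598.8, 26.5, 195.1]
tcp_rot: [0.061, 0.998, 0.0, 0.0]
ft_force: [0.5, 0.4, -0.4]
opening: 0.263
grip_force: 39.7
```

Emit:
carry_out(
  motion=[
    [0, 0, 0.002, 0, 0, 0],
    [0, 0, 0.001, 0, 0, 0],
    [0, 0, 0, 0, 0, 0],
    [0, 0, 0, 0, 0, 0],
  ],
)

```text
time: 37.1
position: [598.9, 26.5, 192.1]
tcp_rot: [0.061, 0.998, 0.0, 0.0]
ft_force: [-0.1, 0.9, -0.6]
opening: 0.265
grip_force: 39.7
```

Seated about; release after 1 mm more, then go to the right round bottle.

Emit:
carry_out(
  motion=[
    [0, 0, 0.001, 0, 0, 0],
    [0, 0, 0, 0, 0, 0],
    [0, 0, 0, 0, 0, 0],
  ],
)

```text
time: 37.4
position: [598.9, 26.4, 191.1]
tcp_rot: [0.061, 0.998, 0.0, 0.0]
ft_force: [0.0, 0.3, -0.4]
opening: 0.264
grip_force: 39.7
```

Emit:
carry_out(
  motion=[
    [0, 0, 0, 0, 0, 0],
    [0, 0, 0, 0, 0, 0],
    [0, 0, 0, 0, 0, 0],
    [0, 0, 0, 0, 0, 0],
  ],
  claw=0.043,
)

```text
time: 37.8
position: [598.9, 26.5, 191.1]
tcp_rot: [0.061, 0.998, 0.0, 0.0]
ft_force: [0.0, 0.1, 0.7]
opening: 0.502
grip_force: 0.0
```

Emit:
carry_out(
  motion=[
    [0, 0, -0.02, 0, 0, 0],
    [0, 0, -0.03, 0, 0, 0],
    [0, 0, -0.03, 0, 0, 0],
    [0, 0, -0.02, 0, 0, 0],
    [0, 0, 0, 0, 0, 0],
    [0, 0, 0, 0, 0, 0],
  ],
)

```text
time: 38.4
position: [598.6, 26.5, 290.9]
tcp_rot: [0.061, 0.998, 0.0, 0.0]
ft_force: [0.3, -0.2, -0.8]
opening: 0.498
grip_force: 0.0
```

```bash
python3 -c "
from h import *
plan([(460.8,-387,268,None,44)])
p=eyes.read_camera('wrist');cv2.imwrite('pics/w7.png',p['pixels'])"
```

```text
t 38.4 pos [598.6  26.5 290.9] yaw 83.0 tilt [ 0.  0. -1.] F [ 0.3 -0.2 -0.8] open 0.498 q7 1.45
 MOVE to [ 461. -387.  268.] x10 [0.0086,-0.0427,0.0023,0,0,0]
```

View pics/w7.png

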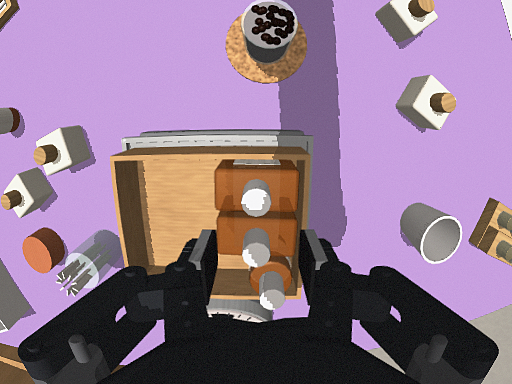

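Emit:
carry_out(
  motion=[
    [0.0086, -0.0427, 0.0023, 0, 0, 0],
    [0.0086, -0.0427, 0.0023, 0, 0, 0],
    [0.0086, -0.0427, 0.0023, 0, 0, 0],
    [0.0086, -0.0427, 0.0023, 0, 0, 0],
    [0.0086, -0.0427, 0.0023, 0, 0, 0],
    [0.0086, -0.0427, 0.0023, 0, 0, 0],
    [0.0086, -0.0427, 0.0023, 0, 0, 0],
    [0.0086, -0.0427, 0.0023, 0, 0, 0],
    [0.0086, -0.0427, 0.0023, 0, 0, 0],
    [0.0086, -0.0427, 0.0023, 0, 0, 0],
  ],
  claw=0.085,
)

```text
time: 39.45
position: [460.0, -387.8, 266.3]
tcp_rot: [0.061, 0.998, 0.001, -0.001]
ft_force: [0.8, 0.3, 1.1]
opening: 0.997
grip_force: 0.0
```

Emit:
carry_out(
  motion=[
    [0, 0, 0, 0, 0, 0],
    [0, 0, 0, 0, 0, 0],
    [0, 0, 0, 0, 0, 0],
  ],
)

```text
time: 39.75
position: [461.7, -385.3, 266.9]
tcp_rot: [0.06, 0.998, 0.001, -0.001]
ft_force: [0.4, 1.0, -0.1]
opening: 0.996
grip_force: 0.0
```

```bash
python3 -c "
from h import *
s,p=cap('round_bottle0',108,n=1)
cap('salt_jar0',86,True)
plan([(461,-387,111,None,26)])"
```

```text
round_bottle0 0.98 [256. 176.] [([238, 170, 25, 24, 456], [459.7, -392.5])]
salt_jar0 0.97 [362. 211.] [([358, 210, 26, 27, 513], [529.3, -264.2])]
salt_jar0 0.9 [287. 255.] [([281, 261, 21, 28, 481], [581.3, -360.6])]
t 40.0 pos [ 462.1 -385.5  268. ] yaw 83.1 tilt [ 0.     0.001 -1.   ] F [-0.5  0.3 -0.8] open 0.992 q7 2.26
 MOVE to [ 461. -387.  111.] x7 [0.0001,-0.0002,0.0224,0,0,0]
```

Emit:
carry_out(
  motion=[
    [0.001, -0.0045, 0.0224, 0, 0, 0],
    [0, 0, 0.0224, 0, 0, 0],
    [0, 0, 0.0224, 0, 0, 0],
    [0, 0, 0.0224, 0, 0, 0],
    [0, 0, 0.0224, 0, 0, 0],
    [0, 0, 0.0224, 0, 0, 0],
    [0, 0, 0.0224, 0, 0, 0],
    [0, 0, 0, 0, 0, 0],
    [0, 0, 0, 0, 0, 0],
  ],
  claw=0.06,
)

```text
time: 40.85
position: [460.1, -390.9, 111.5]
tcp_rot: [0.061, 0.998, 0.0, -0.0]
ft_force: [0.5, -0.6, 0.6]
opening: 0.704
grip_force: 0.0
```

Emit:
carry_out(
  motion=[
    [0, 0, 0, 0, 0, 0],
    [0, 0, 0, 0, 0, 0],
    [0, 0, 0, 0, 0, 0],
    [0, 0, 0, 0, 0, 0],
    [0, 0, 0, 0, 0, 0],
    [0, 0, 0, 0, 0, 0],
    [0, 0, 0, 0, 0, 0],
  ],
  claw=0.01,
)

```text
time: 41.55
position: [460.4, -391.8, 112.6]
tcp_rot: [0.061, 0.998, -0.0, 0.001]
ft_force: [-0.7, 0.8, 6.1]
opening: 0.266
grip_force: 39.4
```

Emit:
carry_out(
  motion=[
    [0, 0, -0.01, 0, 0, 0],
    [0, 0, -0.02, 0, 0, 0],
    [0, 0, -0.03, 0, 0, 0],
    [0, 0, -0.03, 0, 0, 0],
    [0, 0, -0.03, 0, 0, 0],
    [0, 0, -0.03, 0, 0, 0],
    [0, 0, -0.03, 0, 0, 0],
    [0, 0, -0.03, 0, 0, 0],
    [0, 0, -0.01, 0, 0, 0],
    [0, 0, 0, 0, 0, 0],
  ],
)

```text
time: 42.55
position: [460.0, -391.5, 332.6]
tcp_rot: [0.061, 0.998, -0.001, 0.001]
ft_force: [0.4, -1.1, -0.8]
opening: 0.266
grip_force: 39.5
```

```bash
python3 -c "
from h import *
plan([(*box(45,13),332,None,33)])"
```

```text
t 42.5 pos [ 460.  -391.5  332.6] yaw 83.0 tilt [ 0.002 -0.001 -1.   ] F [ 0.4 -1.1 -0.8] open 0.266 q7 2.25
 MOVE to [689. -22. 332.] x14 [-0.0130,0.0282,0.0001,0,0,0]
```

Emit:
carry_out(
  motion=[
    [-0.0065, 0.0141, 0, 0, 0, 0],
    [-0.013, 0.0282, 0, 0, 0, 0],
    [-0.013, 0.0282, 0, 0, 0, 0],
    [-0.013, 0.0282, 0, 0, 0, 0],
    [-0.013, 0.0282, 0, 0, 0, 0],
    [-0.013, 0.0282, 0, 0, 0, 0],
    [-0.013, 0.0282, 0, 0, 0, 0],
    [-0.013, 0.0282, 0, 0, 0, 0],
    [-0.013, 0.0282, 0, 0, 0, 0],
    [-0.013, 0.0282, 0, 0, 0, 0],
  ],
)

```text
time: 43.55
position: [615.0, -137.4, 328.7]
tcp_rot: [0.061, 0.998, 0.0, -0.002]
ft_force: [0.5, -0.6, -0.1]
opening: 0.262
grip_force: 39.4
```

Emit:
carry_out(
  motion=[
    [-0.013, 0.0282, 0, 0, 0, 0],
    [-0.013, 0.0282, 0, 0, 0, 0],
    [-0.013, 0.0282, 0, 0, 0, 0],
    [-0.013, 0.0282, 0, 0, 0, 0],
    [-0.0065, 0.0141, 0, 0, 0, 0],
    [0, 0, 0, 0, 0, 0],
    [0, 0, 0, 0, 0, 0],
    [0, 0, 0, 0, 0, 0],
    [0, 0, 0, 0, 0, 0],
    [0, 0, 0, 0, 0, 0],
  ],
)

```text
time: 44.55
position: [688.3, -22.9, 331.7]
tcp_rot: [0.062, 0.998, -0.0, 0.0]
ft_force: [0.0, 0.4, -0.3]
opening: 0.263
grip_force: 39.4
```

```bash
python3 -c "
from h import *
plan([(*box(45,13),200,None,26)])"
```

```text
t 44.5 pos [688.3 -22.9 331.7] yaw 82.9 tilt [ 0. -0. -1.] F [ 0.   0.4 -0.3] open 0.263 q7 1.55
 MOVE to [689. -22. 200.] x6 [-0.0001,0.0002,0.0220,0,0,0]
```

Emit:
carry_out(
  motion=[
    [0, 0, 0.02, 0, 0, 0],
    [0, 0, 0.025, 0, 0, 0],
    [0, 0, 0.025, 0, 0, 0],
    [0, 0, 0.025, 0, 0, 0],
    [0, 0, 0.02, 0, 0, 0],
    [0, 0, 0.013, 0, 0, 0],
    [0, 0, 0.006, 0, 0, 0],
    [0, 0, 0.003, 0, 0, 0],
    [0, 0, 0, 0, 0, 0],
    [0, 0, 0, 0, 0, 0],
  ],
)

```text
time: 45.55
position: [689.2, -21.6, 195.4]
tcp_rot: [0.061, 0.998, 0.0, 0.001]
ft_force: [0.4, 0.3, -0.6]
opening: 0.265
grip_force: 39.4
```

Emit:
carry_out(
  motion=[
    [0, 0, 0.003, 0, 0, 0],
    [0, 0, 0.002, 0, 0, 0],
    [0, 0, 0, 0, 0, 0],
    [0, 0, 0, 0, 0, 0],
  ],
)

```text
time: 45.95
position: [688.6, -21.5, 189.3]
tcp_rot: [0.061, 0.998, 0.0, -0.0]
ft_force: [-0.1, 0.3, -0.8]
opening: 0.266
grip_force: 39.6
```

Emit:
carry_out(
  motion=[
    [0, 0, 0.002, 0, 0, 0],
    [0, 0, 0.001, 0, 0, 0],
    [0, 0, 0, 0, 0, 0],
    [0, 0, 0, 0, 0, 0],
  ],
)

```text
time: 46.35
position: [688.7, -21.6, 186.3]
tcp_rot: [0.061, 0.998, 0.0, 0.0]
ft_force: [0.1, 0.2, -0.1]
opening: 0.266
grip_force: 39.6
```

Emit:
carry_out(
  motion=[
    [0, 0, 0.001, 0, 0, 0],
    [0, 0, 0, 0, 0, 0],
    [0, 0, 0, 0, 0, 0],
  ],
)

```text
time: 46.65
position: [688.7, -21.6, 185.3]
tcp_rot: [0.061, 0.998, 0.0, 0.0]
ft_force: [0.2, -0.2, -0.4]
opening: 0.267
grip_force: 39.6
```

Emit:
carry_out(
  motion=[
    [0, 0, 0, 0, 0, 0],
    [0, 0, 0, 0, 0, 0],
    [0, 0, 0, 0, 0, 0],
    [0, 0, 0, 0, 0, 0],
  ],
  claw=0.04,
)

```text
time: 47.05
position: [688.6, -21.6, 185.3]
tcp_rot: [0.061, 0.998, 0.0, 0.0]
ft_force: [0.1, -0.1, 0.7]
opening: 0.467
grip_force: 0.0
```

Emit:
carry_out(
  motion=[
    [0, 0, -0.02, 0, 0, 0],
    [0, 0, -0.03, 0, 0, 0],
    [0, 0, -0.03, 0, 0, 0],
    [0, 0, -0.02, 0, 0, 0],
    [0, 0, 0, 0, 0, 0],
    [0, 0, 0, 0, 0, 0],
  ],
)

```text
time: 47.65
position: [688.5, -21.5, 285.1]
tcp_rot: [0.061, 0.998, 0.0, 0.0]
ft_force: [0.0, -0.9, -0.5]
opening: 0.464
grip_force: 0.0
```

```bash
python3 -c "
from h import *
plan([(536,-255,250,None,44)])
plan([(536,270,250,None,44)])
p=eyes.read_camera('top')
cv2.imwrite('pics/t8.png',p['pixels'])
for r in eyes.regions_of('salt_jar0',p)[:5]:
  c,_=cv2.findContours(r['mask'].astype(np.uint8),0,1); c=max(c,key=len); w=np.array([at(p,k[0],50) for k in c],np.float32); print(round(r['conf'],2),r['centre'],np.round(at(p,r['centre'],50)),cv2.minAreaRect(w)[1:])
"
```

```text
t 47.6 pos [688.5 -21.5 285.1] yaw 83.0 tilt [ 0.  0. -1.] F [ 0.  -0.9 -0.5] open 0.464 q7 1.56
 MOVE to [ 536. -255.  250.] x7 [0.0175,-0.0358,0.0050,0,0,0]
t 47.6 pos [688.5 -21.5 285.1] yaw 83.0 tilt [ 0.  0. -1.] F [ 0.  -0.9 -0.5] open 0.464 q7 1.56
 MOVE to [536. 270. 250.] x8 [0.0234,0.0338,0.0044,0,0,0]
0.8 [352.5, 210.9] [ 535. -251.] ((57.847694396972656, 63.44923400878906), 10.319002151489258)
0.71 [164.6, 261.7] [406. 259.] ((58.09419250488281, 64.28337860107422), 31.045583724975586)
0.7 [395.6, 192.3] [ 583. -370.] ((57.984527587890625, 71.6736831665039), 25.499622344970703)
```

Emit:
carry_out(
  motion=[
    [0.0175, -0.0358, 0.005, 0, 0, 0],
    [0.0175, -0.0358, 0.005, 0, 0, 0],
    [0.0175, -0.0358, 0.005, 0, 0, 0],
    [0.0175, -0.0358, 0.005, 0, 0, 0],
    [0.0175, -0.0358, 0.005, 0, 0, 0],
    [0.0175, -0.0358, 0.005, 0, 0, 0],
    [0.0175, -0.0358, 0.005, 0, 0, 0],
    [0, 0, 0, 0, 0, -8],
    [0, 0, 0, 0, 0, -8],
    [0, 0, 0, 0, 0, 0],
  ],
  claw=0.085,
)

```text
time: 48.75
position: [535.6, -255.3, 249.0]
tcp_rot: [-0.078, 0.997, 0.001, -0.001]
ft_force: [1.2, 0.1, -0.6]
opening: 0.995
grip_force: 0.0
```

Emit:
carry_out(
  motion=[
    [0, 0, 0, 0, 0, 0],
    [0, 0, 0, 0, 0, 0],
    [0, 0, 0, 0, 0, 0],
  ],
)

```text
time: 49.05
position: [536.5, -255.0, 250.0]
tcp_rot: [-0.078, 0.997, 0.0, -0.0]
ft_force: [-0.6, 0.5, 0.3]
opening: 0.994
grip_force: 0.0
```

```bash
cat >> h.py <<'E'
def salt(n=2):
    s=arm.state();p=eyes.read_camera('wrist'); hsv=cv2.cvtColor(p['pixels'],cv2.COLOR_BGR2HSV)
    for r in eyes.regions_of('salt_jar0',p)[:n]:
        m=r['mask']; k=m&(hsv[...,1]>80)&(hsv[...,0]<30)
        top=((m&(hsv[...,1]<60)&(hsv[...,2]>150))|k).astype(np.uint8); ys,xs=np.nonzero(k); c=(xs.mean(),ys.mean())
        cn,_=cv2.findContours(top,0,1); cn=max(cn,key=len); w=np.array([wat(p,s,q[0],58) for q in cn],np.float32); a=cv2.minAreaRect(w)
        print(round(r['conf'],2),'knob px',np.round(c),'xy',np.round(wat(p,s,c,84),1),'top rect',np.round(a[0],1),np.round(a[1],1),'yaw',round(a[2],1))
    return s,p
E
python3 -c "
from h import *
s,p=salt()
plan([(535,-253,85,None,25)])
cv2.imwrite('pics/w9.png',p['pixels'])"
```

```text
0.88 knob px [254. 177.] xy [ 533.2 -259.6] top rect [ 534.3 -260.3] [54.7 54.1] yaw 9.9
0.78 knob px [156. 211.] xy [ 584.9 -356.7] top rect [ 587.4 -359.7] [55.6 54.7] yaw 26.4
t 49.1 pos [ 536.5 -255.   250.2] yaw 99.0 tilt [-0. -0. -1.] F [ 0.1 -0.5  0.9] open 0.994 q7 2.24
 MOVE to [ 535. -253.   85.] x7 [0.0002,0.0003,0.0236,0,0,0]
```

Emit:
carry_out(
  motion=[
    [0.002, -0.002, 0.023, 0, 0, 0],
    [0, 0, 0.023, 0, 0, 0],
    [0, 0, 0.023, 0, 0, 0],
    [0, 0, 0.023, 0, 0, 0],
    [0, 0, 0.023, 0, 0, 0],
    [0, 0, 0.023, 0, 0, 0],
    [0, 0, 0.023, 0, 0, 0],
    [0, 0, 0, 0, 0, 0],
    [0, 0, 0, 0, 0, 0],
  ],
  claw=0.06,
)

```text
time: 50.05
position: [534.9, -257.7, 89.5]
tcp_rot: [-0.078, 0.997, -0.0, -0.0]
ft_force: [0.1, 0.1, 0.3]
opening: 0.702
grip_force: 0.0
```

Emit:
carry_out(
  motion=[
    [0, 0, 0, 0, 0, 0],
    [0, 0, 0, 0, 0, 0],
    [0, 0, 0, 0, 0, 0],
    [0, 0, 0, 0, 0, 0],
    [0, 0, 0, 0, 0, 0],
    [0, 0, 0, 0, 0, 0],
    [0, 0, 0, 0, 0, 0],
  ],
  claw=0.01,
  force=50,
)

```text
time: 50.75
position: [535.7, -258.2, 90.7]
tcp_rot: [-0.078, 0.997, -0.001, 0.001]
ft_force: [-0.7, -0.2, 6.6]
opening: 0.287
grip_force: 49.3
```

Emit:
carry_out(
  motion=[
    [0, 0, -0.01, 0, 0, 0],
    [0, 0, -0.02, 0, 0, 0],
    [0, 0, -0.03, 0, 0, 0],
    [0, 0, -0.03, 0, 0, 0],
    [0, 0, -0.03, 0, 0, 0],
    [0, 0, -0.03, 0, 0, 0],
    [0, 0, -0.03, 0, 0, 0],
    [0, 0, -0.02, 0, 0, 0],
    [0, 0, 0, 0, 0, 8.3],
    [0, 0, 0, 0, 0, 8.3],
  ],
)

```text
time: 51.75
position: [534.4, -257.5, 290.4]
tcp_rot: [0.069, 0.998, 0.0, 0.001]
ft_force: [-0.5, -0.4, -3.4]
opening: 0.284
grip_force: 49.5
```

Emit:
carry_out(
  motion=[
    [0, 0, 0, 0, 0, 0],
    [0, 0, 0, 0, 0, 0],
    [0, 0, 0, 0, 0, 0],
  ],
)

```text
time: 52.05
position: [534.6, -257.4, 289.1]
tcp_rot: [0.065, 0.998, 0.0, -0.0]
ft_force: [-0.4, -0.1, -3.1]
opening: 0.283
grip_force: 49.5
```

```bash
python3 -c "
from h import *
plan([(*box(37,-54),288,None,30)])"
```

```text
t 52.0 pos [ 534.6 -257.4  289.1] yaw 82.5 tilt [-0.001  0.    -1.   ] F [-0.4 -0.1 -3.1] open 0.283 q7 1.97
 MOVE to [673. -88. 288.] x8 [-0.0144,0.0233,0.0001,0,0,0]
```

Emit:
carry_out(
  motion=[
    [-0.0072, 0.0117, 0, 0, 0, -0.5],
    [-0.0144, 0.0233, 0, 0, 0, 0],
    [-0.0144, 0.0233, 0, 0, 0, 0],
    [-0.0144, 0.0233, 0, 0, 0, 0],
    [-0.0144, 0.0233, 0, 0, 0, 0],
    [-0.0144, 0.0233, 0, 0, 0, 0],
    [-0.0144, 0.0233, 0, 0, 0, 0],
    [-0.0144, 0.0233, 0, 0, 0, 0],
    [-0.0072, 0.0117, 0, 0, 0, 0],
    [0, 0, 0, 0, 0, 0],
  ],
)

```text
time: 53.05
position: [673.3, -83.6, 288.5]
tcp_rot: [0.06, 0.998, 0.001, -0.0]
ft_force: [-0.3, 0.4, -2.2]
opening: 0.285
grip_force: 49.5
```

Emit:
carry_out(
  motion=[
    [0, 0, 0, 0, 0, 0],
    [0, 0, 0, 0, 0, 0],
    [0, 0, 0, 0, 0, 0],
    [0, 0, 0, 0, 0, 0],
  ],
)

```text
time: 53.45
position: [671.9, -88.0, 289.6]
tcp_rot: [0.063, 0.998, -0.0, 0.0]
ft_force: [-1.0, -0.4, -2.4]
opening: 0.285
grip_force: 49.5
```

```bash
python3 -c "
from h import *
plan([(*box(37,-54),170,None,30)])"
```

```text
t 53.5 pos [671.9 -88.  289.6] yaw 82.8 tilt [ 0. -0. -1.] F [-1.  -0.4 -2.4] open 0.285 q7 1.66
 MOVE to [673. -88. 170.] x4 [-0.0003,0.0001,0.0299,0,0,0]
```

Emit:
carry_out(
  motion=[
    [0, 0, 0.02, 0, 0, 0],
    [0, 0, 0.025, 0, 0, 0],
    [0, 0, 0.025, 0, 0, 0],
    [0, 0, 0.02, 0, 0, 0],
    [0, 0, 0.015, 0, 0, 0],
    [0, 0, 0.01, 0, 0, 0],
    [0, 0, 0.005, 0, 0, 0],
    [0, 0, 0, 0, 0, 0],
    [0, 0, 0, 0, 0, 0],
  ],
)

```text
time: 54.35
position: [672.9, -87.1, 170.2]
tcp_rot: [0.062, 0.998, -0.0, 0.001]
ft_force: [-0.1, -0.4, -1.5]
opening: 0.284
grip_force: 49.5
```

Emit:
carry_out(
  motion=[
    [0, 0, 0.003, 0, 0, 0],
    [0, 0, 0.003, 0, 0, 0],
    [0, 0, 0.002, 0, 0, 0],
    [0, 0, 0, 0, 0, 0],
    [0, 0, 0, 0, 0, 0],
  ],
)

```text
time: 54.85
position: [672.3, -86.9, 161.4]
tcp_rot: [0.062, 0.998, 0.0, 0.0]
ft_force: [-0.4, -0.1, -1.5]
opening: 0.285
grip_force: 49.6
```

Emit:
carry_out(
  motion=[
    [0, 0, 0.003, 0, 0, 0],
    [0, 0, 0.003, 0, 0, 0],
    [0, 0, 0, 0, 0, 0],
    [0, 0, 0, 0, 0, 0],
  ],
)

```text
time: 55.25
position: [672.4, -86.9, 155.3]
tcp_rot: [0.062, 0.998, 0.0, 0.0]
ft_force: [-0.2, -0.5, -1.5]
opening: 0.286
grip_force: 49.7
```

Emit:
carry_out(
  motion=[
    [0, 0, 0.001, 0, 0, 0],
    [0, 0, 0, 0, 0, 0],
  ],
)

```text
time: 55.45
position: [672.4, -86.9, 154.3]
tcp_rot: [0.062, 0.998, -0.0, 0.0]
ft_force: [0.2, -0.1, -0.1]
opening: 0.288
grip_force: 49.7
```

Emit:
carry_out(
  motion=[
    [0, 0, 0, 0, 0, 0],
    [0, 0, 0, 0, 0, 0],
    [0, 0, 0, 0, 0, 0],
    [0, 0, 0, 0, 0, 0],
  ],
  claw=0.043,
)

```text
time: 55.85
position: [672.3, -86.9, 154.4]
tcp_rot: [0.062, 0.998, 0.0, 0.0]
ft_force: [0.0, 0.1, -0.1]
opening: 0.503
grip_force: 0.0
```

Emit:
carry_out(
  motion=[
    [0, 0, -0.02, 0, 0, 0],
    [0, 0, -0.03, 0, 0, 0],
    [0, 0, -0.03, 0, 0, 0],
    [0, 0, -0.03, 0, 0, 0],
    [0, 0, 0, 0, 0, 0],
    [0, 0, 0, 0, 0, 0],
  ],
)

```text
time: 56.45
position: [672.5, -86.9, 265.1]
tcp_rot: [0.062, 0.998, 0.0, 0.001]
ft_force: [0.1, -0.6, -1.2]
opening: 0.504
grip_force: 0.0
```

```bash
cat >> h.py <<'E'
def needle(name):
    p=eyes.read_camera(name); b=p['pixels'].astype(int); pv=np.array([846.,-54,60])
    u=proj(p,pv); red=(b[...,2]>b[...,1]+50)&(b[...,2]>b[...,0]+50)&(np.hypot(*(np.indices(b.shape[:2])[::-1]-u[:,None,None]))<40)
    ys,xs=np.nonzero(red)
    w=np.array([at(p,(x,y),60) for x,y in zip(xs,ys)]) if len(xs) else np.zeros((0,2))
    blk=(b.max(-1)<45)&(np.hypot(*(np.indices(b.shape[:2])[::-1]-u[:,None,None]))<40); yb,xb=np.nonzero(blk)
    print(name,'pivot px',u,'red n',len(xs),'centroid px',(xs.mean(),ys.mean()) if len(xs) else None,'far',max(zip(np.hypot(xs-u[0],ys-u[1]),xs,ys)) if len(xs) else None,'black',(len(xb),xb.mean(),yb.mean()) if len(xb) else None)
    return p
E
python3 -c "
from h import *
plan([(588,-357,250,None,44)])
p=needle('scene'); q=needle('top')
c=[cv2.resize(i['pixels'][int(u[1])-45:int(u[1])+45,int(u[0])-45:int(u[0])+45],(400,400),interpolation=cv2.INTER_CUBIC) for i,u in((p,proj(p,[846,-54,60])),(q,proj(q,[846,-54,60])))]
cv2.imwrite('pics/d1.png',np.hstack(c))"
```

```text
t 56.5 pos [672.5 -86.9 265.1] yaw 82.9 tilt [ 0.002  0.    -1.   ] F [ 0.1 -0.6 -1.2] open 0.504 q7 1.66
 MOVE to [ 588. -357.  250.] x7 [0.0072,-0.0398,0.0021,0,0,0]
scene pivot px [270.69399225 284.83419434] red n 10 centroid px (np.float64(264.9), np.float64(277.1)) far (np.float64(15.50167879890322), np.int64(262), np.int64(272)) black (618, np.float64(268.2621359223301), np.float64(262.3818770226537))
top pivot px [277.14870229 100.14593887] red n 0 centroid px None far None black (422, np.float64(277.9952606635071), np.float64(119.08767772511848))
```

Emit:
carry_out(
  motion=[
    [0.0072, -0.0398, 0.0021, 0, 0, 0],
    [0.0072, -0.0398, 0.0021, 0, 0, 0],
    [0.0072, -0.0398, 0.0021, 0, 0, 0],
    [0.0072, -0.0398, 0.0021, 0, 0, 0],
    [0.0072, -0.0398, 0.0021, 0, 0, 0],
    [0.0072, -0.0398, 0.0021, 0, 0, 0],
    [0.0072, -0.0398, 0.0021, 0, 0, 0],
    [0, 0, 0, 0, 0, 0],
    [0, 0, 0, 0, 0, 0],
    [0, 0, 0, 0, 0, 0],
  ],
  claw=0.085,
)

```text
time: 57.55
position: [588.2, -355.5, 248.4]
tcp_rot: [0.061, 0.998, 0.001, -0.001]
ft_force: [0.5, 0.6, -0.2]
opening: 0.995
grip_force: 0.0
```

```bash
python3 -c "
from h import *
s,p=salt(1)
q=needle('top'); q2=needle('scene')
c=[cv2.resize(i['pixels'][int(u[1])-45:int(u[1])+45,int(u[0])-45:int(u[0])+45],(400,400),interpolation=cv2.INTER_CUBIC) for i,u in((q2,proj(q2,[846,-54,60])),(q,proj(q,[846,-54,60])))]
cv2.imwrite('pics/d2.png',np.hstack(c))"
```

```text
0.8 knob px [500. 237.] xy [702.5 -35. ] top rect [711.7 -11.5] [93.1 73.1] yaw 83.9
top pivot px [277.14870229 100.14593887] red n 0 centroid px None far None black (57, np.float64(275.35087719298247), np.float64(112.87719298245614))
scene pivot px [270.69399225 284.83419434] red n 11 centroid px (np.float64(265.0), np.float64(277.27272727272725)) far (np.float64(15.50167879890322), np.int64(262), np.int64(272)) black (165, np.float64(270.1212121212121), np.float64(269.8242424242424))
```

View pics/d2.png

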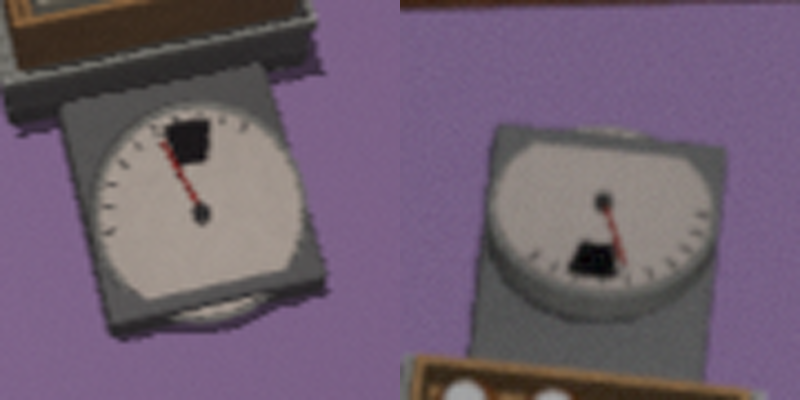

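```bash
python3 -c "
from h import *
s,p=salt(5)
plan([])
p=eyes.read_camera('top')
for r in eyes.regions_of('salt_jar0',p)[:5]: print(round(r['conf'],2),r['centre'],np.round(at(p,r['centre'],55)))
"
```

```text
0.75 knob px [254. 180.] xy [ 586.9 -359.5] top rect [ 588.  -360.2] [54.8 54.5] yaw 26.4
0.66 knob px [501. 237.] xy [703.6 -32.6] top rect [712.2 -11.2] [94.  74.1] yaw 83.7
t 57.9 pos [ 588.3 -356.2  249.6] yaw 83.0 tilt [ 0.  0. -1.] F [ 0.1 -0.3 -1. ] open 0.994 q7 2.11
0.88 [165.8, 261.7] [406. 255.]
0.71 [389.8, 190.9] [ 587. -353.]
0.69 [160.2, 213.7] [536. 271.]
0.67 [291.0, 161.6] [673. -88.]
```

Emit:
carry_out(
  motion=[
    [0.0005, -0.002, 0, 0, 0, 0],
    [0, 0, 0, 0, 0, -8.35],
    [0, 0, 0, 0, 0, -8.35],
    [0, 0, 0, 0, 0, -8.35],
    [0, 0, 0, 0, 0, -8.35],
    [0, 0, 0.02, 0, 0, 0],
    [0, 0, 0.025, 0, 0, 0],
    [0, 0, 0.025, 0, 0, 0],
    [0, 0, 0.025, 0, 0, 0],
  ],
  claw=0.06,
)

```text
time: 58.85
position: [586.9, -359.3, 153.9]
tcp_rot: [-0.227, 0.974, -0.0, 0.0]
ft_force: [-0.3, -1.1, -0.1]
opening: 0.705
grip_force: 0.0
```

Emit:
carry_out(
  motion=[
    [0, 0, 0.025, 0, 0, 0],
    [0, 0, 0.025, 0, 0, 0],
    [0, 0, 0.015, 0, 0, 0],
    [0, 0, 0, 0, 0, 0],
    [0, 0, 0, 0, 0, 0],
  ],
)

```text
time: 59.35
position: [587.3, -359.4, 90.2]
tcp_rot: [-0.227, 0.974, -0.0, 0.0]
ft_force: [-0.2, 0.3, 0.4]
opening: 0.7
grip_force: 0.0
```

Emit:
carry_out(
  motion=[
    [0, 0, 0, 0, 0, 0],
    [0, 0, 0, 0, 0, 0],
    [0, 0, 0, 0, 0, 0],
    [0, 0, 0, 0, 0, 0],
    [0, 0, 0, 0, 0, 0],
    [0, 0, 0, 0, 0, 0],
    [0, 0, 0, 0, 0, 0],
  ],
  claw=0.01,
)

```text
time: 60.05
position: [587.9, -359.7, 91.2]
tcp_rot: [-0.227, 0.974, -0.001, 0.001]
ft_force: [0.7, -0.8, 6.4]
opening: 0.287
grip_force: 49.4
```

Emit:
carry_out(
  motion=[
    [0, 0, -0.01, 0, 0, 0],
    [0, 0, -0.02, 0, 0, 0],
    [0, 0, -0.03, 0, 0, 0],
    [0, 0, -0.03, 0, 0, 0],
    [0, 0, -0.03, 0, 0, 0],
    [0, 0, -0.03, 0, 0, 0],
    [0, 0, -0.03, 0, 0, 0],
    [0, 0, -0.02, 0, 0, 0],
    [0, 0, 0, 0, 0, 0],
    [0, 0, 0, 0, 0, 0],
  ],
)

```text
time: 61.05
position: [586.5, -358.6, 288.9]
tcp_rot: [-0.227, 0.974, 0.0, -0.0]
ft_force: [-0.1, 0.6, -2.5]
opening: 0.287
grip_force: 49.5
```

Emit:
carry_out(
  motion=[
    [0, 0, 0, 0, 0, 8.3],
    [0, 0, 0, 0, 0, 8.3],
    [0, 0, 0, 0, 0, 8.3],
    [0, 0, 0, 0, 0, 8.3],
    [0, 0, 0, 0, 0, 0],
    [0, 0, 0, 0, 0, 0],
    [0, 0, 0, 0, 0, 0],
  ],
)

```text
time: 61.75
position: [586.7, -358.8, 288.6]
tcp_rot: [0.059, 0.998, 0.0, -0.001]
ft_force: [-0.4, 0.7, -2.3]
opening: 0.284
grip_force: 49.4
```

```bash
python3 -c "
from h import *
plan([(*box(-37,-54),290,83.2,30)])"
```

```text
t 61.8 pos [ 586.7 -358.8  288.6] yaw 83.2 tilt [-0.001  0.001 -1.   ] F [-0.4  0.7 -2.3] open 0.284 q7 2.1
 ROT x1 [0,0,0,0,0,0.0]
 MOVE to [600. -79. 290.] x10 [0.0020,0.0280,-0.0001,0,0,0]
```

Emit:
carry_out(
  motion=[
    [0.001, 0.014, 0, 0, 0, 0],
    [0.002, 0.028, 0, 0, 0, 0],
    [0.002, 0.028, 0, 0, 0, 0],
    [0.002, 0.028, 0, 0, 0, 0],
    [0.002, 0.028, 0, 0, 0, 0],
    [0.002, 0.028, 0, 0, 0, 0],
    [0.002, 0.028, 0, 0, 0, 0],
    [0.002, 0.028, 0, 0, 0, 0],
    [0.002, 0.028, 0, 0, 0, 0],
    [0.002, 0.028, 0, 0, 0, 0],
  ],
)

```text
time: 62.75
position: [599.8, -90.4, 289.8]
tcp_rot: [0.059, 0.998, 0.0, 0.0]
ft_force: [0.5, -0.6, -2.1]
opening: 0.28
grip_force: 49.4
```

Emit:
carry_out(
  motion=[
    [0.001, 0.014, 0, 0, 0, 0],
    [0, 0, 0, 0, 0, 0],
    [0, 0, 0, 0, 0, 0],
    [0, 0, 0, 0, 0, 0],
    [0, 0, 0, 0, 0, 0],
    [0, 0, 0, 0, 0, 0],
  ],
)

```text
time: 63.35
position: [600.8, -79.9, 289.6]
tcp_rot: [0.061, 0.998, -0.0, 0.0]
ft_force: [-0.3, 0.2, -1.8]
opening: 0.28
grip_force: 49.5
```

```bash
python3 -c "
from h import *
plan([(*box(-37,-54),170,83.2,30)])"
```

```text
t 63.4 pos [600.8 -79.9 289.6] yaw 83.0 tilt [-0. -0. -1.] F [-0.3  0.2 -1.8] open 0.28 q7 1.63
 ROT x1 [0,0,0,0,0,-0.2]
 MOVE to [600. -79. 170.] x4 [0.0003,0.0002,0.0299,0,0,0]
```

Emit:
carry_out(
  motion=[
    [0, 0, 0.02, 0, 0, 0],
    [0, 0, 0.025, 0, 0, 0],
    [0, 0, 0.025, 0, 0, 0],
    [0, 0, 0.025, 0, 0, 0],
    [0, 0, 0.02, 0, 0, 0],
    [0, 0, 0.01, 0, 0, 0],
    [0, 0, 0.005, 0, 0, 0],
    [0, 0, 0, 0, 0, 0],
    [0, 0, 0, 0, 0, 0],
  ],
)

```text
time: 64.25
position: [601.6, -78.9, 160.6]
tcp_rot: [0.06, 0.998, 0.0, 0.001]
ft_force: [0.5, -0.4, -2.6]
opening: 0.284
grip_force: 49.5
```

Emit:
carry_out(
  motion=[
    [0, 0, 0.003, 0, 0, 0],
    [0, 0, 0.003, 0, 0, 0],
    [0, 0, 0.003, 0, 0, 0],
    [0, 0, 0, 0, 0, 0],
    [0, 0, 0, 0, 0, 0],
  ],
)

```text
time: 64.75
position: [600.9, -78.6, 150.6]
tcp_rot: [0.06, 0.998, 0.0, -0.0]
ft_force: [-0.3, -0.1, -0.5]
opening: 0.282
grip_force: 49.6
```

Emit:
carry_out(
  motion=[
    [0, 0, 0.002, 0, 0, 0],
    [0, 0, 0.002, 0, 0, 0],
    [0, 0, 0, 0, 0, 0],
    [0, 0, 0, 0, 0, 0],
  ],
)

```text
time: 65.15
position: [600.9, -78.6, 146.6]
tcp_rot: [0.06, 0.998, 0.0, -0.0]
ft_force: [-0.7, 0.7, 1.1]
opening: 0.282
grip_force: 49.7
```

Emit:
carry_out(
  motion=[
    [0, 0, 0, 0, 0, 0],
    [0, 0, 0, 0, 0, 0],
    [0, 0, 0, 0, 0, 0],
    [0, 0, 0, 0, 0, 0],
  ],
  claw=0.043,
)

```text
time: 65.55
position: [601.0, -78.7, 146.7]
tcp_rot: [0.06, 0.998, -0.0, 0.0]
ft_force: [0.2, 0.5, -0.3]
opening: 0.503
grip_force: 0.0
```

Emit:
carry_out(
  motion=[
    [0, 0, -0.02, 0, 0, 0],
    [0, 0, -0.03, 0, 0, 0],
    [0, 0, -0.03, 0, 0, 0],
    [0, 0, -0.03, 0, 0, 0],
    [0, 0, -0.03, 0, 0, 0],
    [0, 0, 0, 0, 0, 0],
    [0.02, -0.04, 0, 0, 0, 0],
    [0.02, -0.04, 0, 0, 0, 0],
    [0.02, -0.04, 0, 0, 0, 0],
    [0.02, -0.04, 0, 0, 0, 0],
  ],
)

```text
time: 66.55
position: [500.9, -229.0, 286.2]
tcp_rot: [0.06, 0.998, 0.0, -0.0]
ft_force: [0.9, -1.4, -0.2]
opening: 0.501
grip_force: 0.0
```

Emit:
carry_out(
  motion=[
    [0.01, -0.04, 0, 0, 0, 0],
    [0, -0.04, 0, 0, 0, 0],
    [0, -0.04, 0, 0, 0, 0],
    [0, 0, 0, 0, 0, 0],
    [0, 0, 0, 0, 0, 0],
    [0, 0, 0, 0, 0, 0],
  ],
)

```text
time: 67.15
position: [478.1, -344.4, 286.0]
tcp_rot: [0.06, 0.998, 0.001, -0.0]
ft_force: [0.8, 0.1, 0.1]
opening: 0.505
grip_force: 0.0
```

```bash
python3 -c "
from h import *
plan([])
q=needle('top'); q2=needle('scene')
f=lambda i,x0,y0,w:cv2.resize(i['pixels'][y0:y0+w,x0:x0+w],(400,400),interpolation=cv2.INTER_CUBIC)
u=proj(q2,[740,-40,100]).astype(int);v=proj(q,[740,-40,100]).astype(int)
s=proj(q2,[530,-10,60]).astype(int); d=proj(q2,[846,-54,60]).astype(int)
a=np.hstack([f(q2,u[0]-75,u[1]-90,150),f(q,v[0]-70,v[1]-60,140)])
w=q['pixels'][100:300]; w=cv2.resize(w,(512,200)); z=cv2.resize(q2['pixels'][d[1]-35:d[1]+15,d[0]-30:d[0]+30],(240,200),interpolation=cv2.INTER_CUBIC)
b=np.zeros((200,800,3),np.uint8); b[:,:512]=w; b[:,520:760]=z
cv2.imwrite('pics/f.png',np.vstack([a,b]))
for n,zz in(('salt_jar0',50),('coffee_jar',60)):
  for i in(q,q2):
    for r in eyes.boxes_of(n,i)[:5]: print(n,round(r['conf'],2),np.round(at(i,r['centre'],zz)))
"
```

```text
t 67.2 pos [ 478.1 -344.4  286. ] yaw 83.2 tilt [-0.001  0.001 -1.   ] F [0.8 0.1 0.1] open 0.505 q7 2.17
top pivot px [277.14870229 100.14593887] red n 2 centroid px (np.float64(275.0), np.float64(110.5)) far (np.float64(11.064699029299504), np.int64(275), np.int64(111)) black (47, np.float64(275.0), np.float64(113.19148936170212))
scene pivot px [270.69399225 284.83419434] red n 9 centroid px (np.float64(268.6666666666667), np.float64(273.6666666666667)) far (np.float64(14.09405999787472), np.int64(268), np.int64(271)) black (204, np.float64(268.96078431372547), np.float64(268.52941176470586))
salt_jar0 0.91 [531. 280.]
salt_jar0 0.87 [610. -89.]
salt_jar0 0.83 [679. -78.]
salt_jar0 0.62 [406. 251.]
salt_jar0 0.28 [612.  21.]
salt_jar0 0.88 [408. 258.]
salt_jar0 0.78 [571. -67.]
salt_jar0 0.66 [642. -73.]
salt_jar0 0.56 [552. 263.]
coffee_jar 0.58 [436.  68.]
coffee_jar 0.26 [ 683. -366.]
coffee_jar 0.23 [604.  29.]
coffee_jar 0.61 [439.  50.]
```

View pics/f.png

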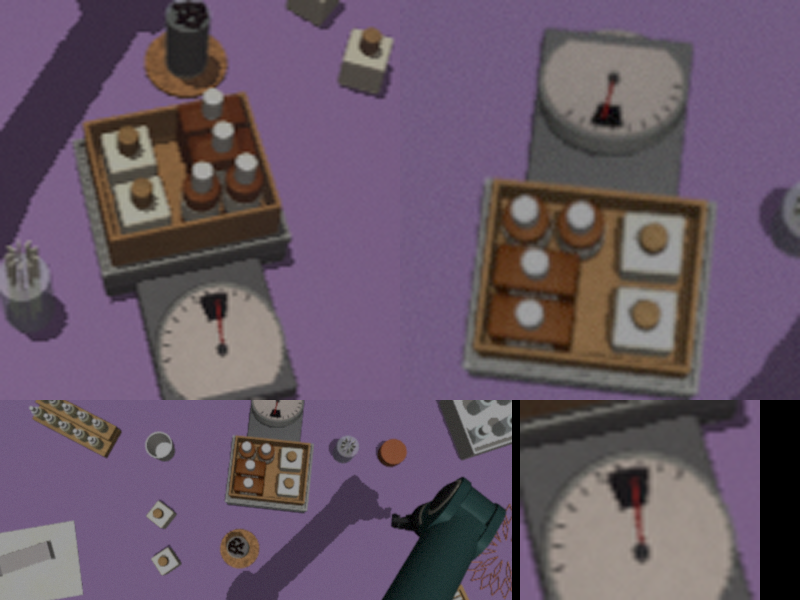

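The picture shows all four bottles and two salt jars upright on the box floor. The needle is in the middle of the black sector, the coffee jar is on the mat, and the spare jars are standing on the table.

Emit:
carry_out(
  motion=[
    [0, 0, 0, 0, 0, 0],
    [0, 0, 0, 0, 0, 0],
    [0, 0, 0, 0, 0, 0],
    [0, 0, 0, 0, 0, 0],
    [0, 0, 0, 0, 0, 0],
  ],
)

```text
time: 67.95
position: [477.8, -345.8, 286.6]
tcp_rot: [0.06, 0.998, 0.0, 0.0]
ft_force: [0.6, -0.3, 0.4]
opening: 0.505
grip_force: 0.0
```

```bash
python3 -c "
from bench import order
print(order.hand_in())"
```

```text
the job is handed in; nothing more can be done
None
```

I handed the job in at about 68 s (no verdict came back): coffee jar on the cork mat, all four amber bottles and two salt jars upright in the box, the needle at rest mid-sector, and the other two salt jars standing on the table.

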